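# Unhook the weight from the spring balance and put both away

## Robot

A 7-joint arm with a two-finger parallel gripper is mounted at the origin on the work surface. World frame = base frame: x ahead of the robot, y to its left, z up, the work surface at z = 0. Lengths are in m, angles in rad, forces in N, time in s.
With the tool pointing down it reaches from about 0.4 to 0.85 m from the base axis. Payload 4.5 kg.
Tool frame: the origin (TCP) lies midway between the tips of the shut fingers; the grasp point (between the pads) lies 19 mm behind it; z points along the fingers, y is the direction in which the jaws open and shut (so a half turn about z gives the same grasp; the last joint's range is limited). The gripper opens to 88 mm and grips with 3 to 60 N. Pads are 18 mm wide; open, the fingers measure 123 mm over their backs; the gripper's body (75 mm by 187 mm) begins 45 mm behind the grasp point.
Start: joints at [0.034, 0.689, -0.195, 1.565, 0.157, 0.902, -0.215], TCP at [0.625, 0, 0.239] pointing down, gripper open.
Joint ranges: [-3.01, 3.01], [-0.46, 2.08], [-1.47, 1.51], [0.13, 2.56], [-1, 4.14], [0.04, 2.09], [-2.66, 2.66]. Speed limits (rad/s): [2.57, 2.57, 3.14, 3.14, 3.14, 3.14, 3.14].

## Interface

Orientations are given as a unit quaternion [x, y, z, w].
In Python, from plant import r gives the robot as it stands.
- The arm moves only by the tool play_rows, never from a script. Its argument "targets" is a list of rows, each an object of numbers: "jaw": the closure, from 0 (fully open) to 1 (shut); "dx", "dy", "dz": the shift along the tool's x, y, z in m; "yaw": the turn about the tool's z in rad. A call has exactly 5 rows; each row shifts and turns the pose as measured when the row begins, along the tool's axes as they then stand; what a row does not reach is not made up. A row lasts 1/10 s, in which the tool goes at most 50 mm and 8.59 degrees, less where a joint would pass 70% of its speed; a pose out of reach is approached as far as the arm can. A call with a gripper value outside its range is refused whole. The fingers move at their own pace and stop on an object; "squeeze" is the grip in N (left out, the last holds). Time passes only in rows, so rows that do not move let the fingers close, or fill a call up. It gives the time, the measured TCP pose, the force and the opening at its end, in the units of the state.
- r.get_state(): the state, without advancing time (a new reading comes with each control period).
- r.snapshot(name): name is "scene" or "side" or "wrist"; returns a dict with "frame" (420x560x3 uint8, red, green, blue), "z_map" (420x560 float32, m along the optical axis (not along the pixel's ray), 0 where there is no reading), "mtx" (3x3 intrinsics, pixels), "position" and "orientation" of the camera in the world; the wrist camera has in their place "T_tool_cam" (4x4, takes a point from camera to tool coordinates, whose origin is the TCP and whose axes are the flange's). Camera axes: x right, y up, looking along -z (the intrinsics and any distortion apply to the point x, -y, -z); pixel columns grow to the right and rows downward; lengths in m; the calibration is good to about 2 mm. A picture is of the moment at which its call begins: read the wrist's pose just before it.
- r.finish_job(): hands the job in, once; it reports no verdict.
The state is a dict: "clock": time; "q": joint angles; "qd": joint speeds; "joint_torque": joint torques, N m; "tool_pos": TCP position; "eef_rot": TCP orientation; "contact_force": force on the tool from outside, world axes, zero at the start; "moment": the same for the moment, N m; "opening": opening from 0.0 (shut) to 1.0 (fully open).
Only numpy, scipy, OpenCV 4.12 (cv2) and the standard library are available. Lean on these libraries where they do the work, as an engineer would, in place of code of your own. Each camera call takes 0.05 s, during which the arm holds its last target.

## Task

The green-ended spring balance lies on the bench with the brass weight still hooked on it. Lift it by the balance so that the weight hangs clear, stand the weight upright on the open bench (not in the weight box, where the hook would catch the other weights) and work the hook round and out of its eye without straining the spring. Then lay the balance face up in the free half of the blue tray and stand the weight in the empty compartment of the wooden weight box, setting both down gently and leaving everything else where it is.

Things in the scene. Friction and masses are not known exactly. Their poses are not given: they have to be found in the camera images.
- balance_mid (a point): Centre of the housing of the green-ended spring balance: flat white plastic box 130 x 34 x 24 mm, 0.1 kg, scale on its upper face. x runs along the housing: hook at the -x end, small wire ring at the +x end (to x = +88 mm); y is across the 34 mm width; z points out of the scale face. It lies on its back at the start, hook to the robot's right.
- hook_bend (a point): Outermost point (wire centre) of the bend of the balance's hook; axes as balance_mid. Spring at rest: 102 mm from balance_mid along -x, 5 mm along +z. The hook is a J of 4 mm wire in the x-y plane (parallel to the scale face): shank on the +y side, a half circle of 10 mm wire-centre radius, tip on the -y side. It keeps a load best when lower than the housing (balance tilted).
- hook_tip (a point): End of the hook's tip (wire centre), 18 mm back from the bend along +x and 10 mm to -y of it. The hook's only opening is the gap of about 9 mm between this tip and the 6 mm thick rod (on the line y = 0, ending 28 mm back from the bend): the eye's wire must travel round the bend, along the straight tip and out past its end to -y. Axes as balance_mid.
- hook (a joint): How far the spring is drawn out, m: the rod and hook slide straight out along -x of the balance; 0 at rest, stop at 0.05; 200 N per m (the hanging weight draws it out by up to some 15 mm, 9 mm with the hook end tipped 40 deg down). 0.035 and more (7 N) strains it.
- weight_mid (a point): Centre of the body of the brass weight that is hooked on: a cylinder 40 mm across and 32 mm high, about 0.3 kg (varies), z along its axis towards the eye. It lies on its side at the start, eye on the hook.
- weight_eye (a point): Centre of the weight's closed steel eye, 27 mm above weight_mid along z: a fixed ring of 4 mm wire, 16 mm inside, 24 mm outside, standing in the weight's x-z plane; its top is 55 mm above the weight's base. The hook's tip and bend hardly fit through it broadside: turn the balance some 60 deg about its z while leading the hook out, so that the wire goes through squarely.
- weight_base (a point): Centre of the underside of the brass weight; z along its axis towards the eye. The bench top on which it must stand is at z = 0.
- weight: The hooked-on brass weight as a whole (origin at the centre of its underside).
- balance: The green-ended spring balance with its hook as a whole (origin at the centre of the back of the housing, axes as balance_mid).
- tray: Blue tray, 250 (x) x 170 (y) x 16 mm high, walls and floor 4 mm thick, open on top, fixed; origin at the centre of its underside. The other balance lies lengthwise in its -y half.
- tray_free (a point): Middle of the free half of the blue tray, on its floor, 40 mm to +y of the tray's centre line: where the balance's housing belongs, lengthwise (along the tray's x, hook to either end). Axes as the tray's.
- weight_box: Wooden weight box, 150 x 150 x 14 mm high, fixed, with four compartments 69 mm square and 4 mm floor, the dividers and walls reaching 10 mm above that floor; origin at the centre of its underside. Three smaller weights (28 to 36 mm across, up to 53 mm high with their eyes) stand in three of them, centres 73 mm apart.
- box_free (a point): Middle of the floor of the empty compartment of the weight box; x and y along the box's sides.
- other_balance: Bystander: red-ended spring balance of the same shape lying in the tray.
- weight_a: Bystander: brass weight 36 mm across standing in the box.
- weight_b: Bystander: brass weight 32 mm across standing in the box.
- weight_c: Bystander: brass weight 28 mm across standing in the box.
- reagent: Bystander: amber bottle with blue cap, 64 mm across, 125 mm high, at the back of the bench.
- beaker: Bystander: glass beaker, 68 mm across, 85 mm high, at the back of the bench.
- spatula: Bystander: steel micro-spatula 150 mm long at the back of the bench.
- pen: Bystander: blue pen on the sheets at the right.
Things that resemble listed ones, but are neither listed nor needed, are in the scene too. Leave any pink look-alike of the weight alone.

How it is judged:
By the outcome, as a careful person would: the job done as asked, in the order asked, and still so for the second after the job is handed in, with the robot touching nothing.
It also fails if it takes over 72 s, if anything falls off the work surface, if the arm or the gripper's body presses on something with over 40 N, if the wrist force passes 120 N, or if a joint passes its speed limit or range.

## Working session

There is one attempt and no reset: what is moved stays moved. The work goes in short steps, Python scripts to look and compute and a tool call to move; the robot and the scene stay as the last step left them, time stands still between calls to the robot, and variables do not carry over. Pictures are saved under pics/ and viewed, and the job is handed in when it is done.

Besides the shell and the picture viewer there is one more tool, called after "Request:" as a command line: name --argument value ..., lists and objects as JSON in quotes. play_rows: Moves the arm, as the interface text tells. Its arguments: {"type":"object","properties":{"targets":{"type":"array"},"squeeze":{"type":"number"}},"required":["targets"]}

```bash
ls; mkdir -p pics; cat > h.py <<'E'
import numpy as np,cv2
from scipy.spatial.transform import Rotation as R
from plant import r
def snap(n,f=None):
    s=r.get_state(); d=r.snapshot(n)
    if f: cv2.imwrite('pics/'+f,d['frame'][:,:,::-1])
    if n=='wrist':
        T=np.eye(4);T[:3,:3]=R.from_quat(s['eef_rot']).as_matrix();T[:3,3]=s['tool_pos']
        d['T']=T@np.array(d['T_tool_cam'])
    else:
        T=np.eye(4);o=np.array(d['orientation'])
        T[:3,:3]=R.from_quat(o).as_matrix() if o.size==4 else o
        T[:3,3]=d['position'];d['T']=T
    return d
def ray(d,u,v):
    K=np.array(d['mtx']);p=np.linalg.inv(K)@[u,v,1]
    return d['T'][:3,3],d['T'][:3,:3]@np.array([p[0],-p[1],-1.])
def plane(d,u,v,z):
    o,w=ray(d,u,v);return o+w*(z-o[2])/w[2]
def pt(d,u,v):
    o,w=ray(d,u,v);return o+w*d['z_map'][int(v),int(u)]
def cloud(d):
    K=np.array(d['mtx']);h,w=d['z_map'].shape
    U,V=np.meshgrid(np.arange(w),np.arange(h));z=d['z_map']
    P=np.stack([(U-K[0,2])/K[0,0]*z,-(V-K[1,2])/K[1,1]*z,-z],-1)
    return P@d['T'][:3,:3].T+d['T'][:3,3]
def proj(d,P):
    K=np.array(d['mtx']);q=d['T'][:3,:3].T@(np.array(P)-d['T'][:3,3])
    return K[0,0]*q[0]/-q[2]+K[0,2],K[1,1]*-q[1]/-q[2]+K[1,2]
E
python3 - <<'E'
from h import *
s=r.get_state();print(s)
for n in['scene','side','wrist']:
    d=snap(n,n+'0.png');print(n,d['T'].round(3).tolist(),np.array(d['mtx']).tolist(),[k for k in d])
E
```

```text
pics
{'clock': 0.0, 'q': array([ 0.03377426,  0.68999638, -0.19452741,  1.56633343,  0.15732989,
        0.90250844, -0.21509337]), 'qd': array([ 0.00249085,  0.00019229, -0.00127236,  0.00025357, -0.0016885 ,
        0.00111998, -0.0007918 ]), 'joint_torque': array([ 3.38560185e-04, -5.27571630e+01, -1.26686912e+00, -1.53434461e+01,
       -5.26333472e-02,  6.56995355e-03,  1.65937727e-04]), 'tool_pos': array([ 6.24368082e-01, -3.43205814e-05,  2.37905477e-01]), 'eef_rot': array([ 7.07055432e-01,  7.07157522e-01, -7.04403677e-04, -5.99209789e-04]), 'contact_force': array([-0.23824642,  0.55478804,  0.29108933]), 'moment': array([0.04407786, 0.01698337, 0.0274051 ]), 'opening': 0.9969438729110237}
scene [[0.79, -0.538, 0.294, 0.934], [0.613, 0.689, -0.387, -0.519], [0.005, 0.486, 0.874, 1.08], [0.0, 0.0, 0.0, 1.0]] [[465.4604776085473, 0.0, 274.208541591047], [0.0, 465.4604776085473, 205.09936224881335], [0.0, 0.0, 1.0]] ['frame', 'z_map', 'mtx', 'position', 'orientation', 'T']
side [[-0.983, 0.138, -0.122, 0.405], [-0.185, -0.746, 0.64, 0.866], [-0.003, 0.651, 0.759, 1.144], [0.0, 0.0, 0.0, 1.0]] [[479.6263135049573, 0.0, 278.33879093192877], [0.0, 479.6263135049573, 204.91698915713306], [0.0, 0.0, 1.0]] ['frame', 'z_map', 'mtx', 'position', 'orientation', 'T']
wrist [[1.0, -0.0, 0.001, 0.625], [-0.0, 0.95, 0.314, 0.081], [-0.001, -0.314, 0.95, 0.384], [0.0, 0.0, 0.0, 1.0]] [[372.19003979568436, 0.0, 285.76427163651414], [0.0, 372.19003979568436, 218.15873390599666], [0.0, 0.0, 1.0]] ['frame', 'z_map', 'mtx', 'T_tool_cam', 'T']
```

View pics/scene0.png

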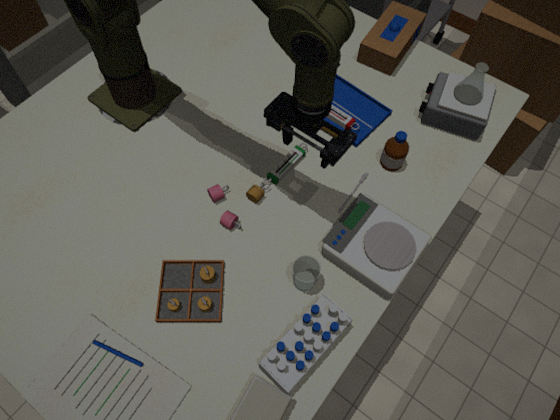

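View pics/side0.png

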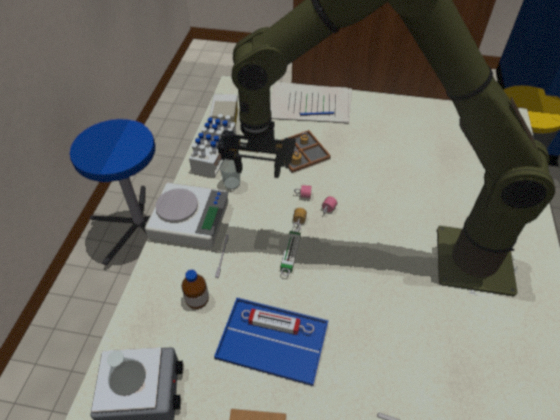

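View pics/wrist0.png

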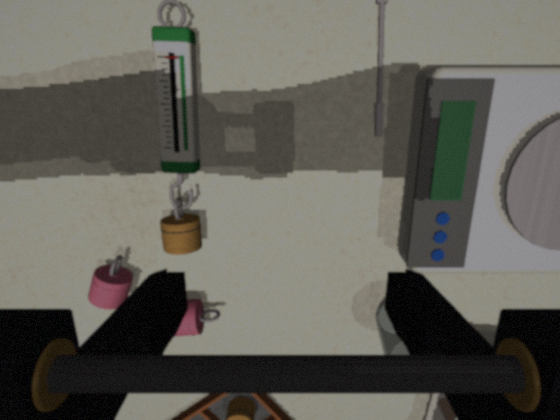

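The scene view shows the green-ended balance at (285,165), the weight at (256,193), the box at (190,290) and the tray at (355,105). The side view shows the tray's free half below the white line, around (270,355). In the wrist view the balance runs from (173,30) to (180,170) and the weight is at (181,233). I'll measure these now.

```bash
python3 - <<'E'
from h import *
d=snap('wrist')
P=cloud(d);f=d['frame'];hsv=cv2.cvtColor(f,cv2.COLOR_RGB2HSV)
g=cv2.inRange(hsv,(45,100,40),(85,255,255)).astype(bool); g[:,260:]=0; 
n,l,st,c=cv2.connectedComponentsWithStats(g.astype(np.uint8))
for i in range(1,n):
    if st[i,4]>60: print('green',st[i],c[i],P[l==i].mean(0).round(4), P[l==i].min(0).round(3),P[l==i].max(0).round(3))
# housing points: height 18..28mm
m=(P[...,2]>.018)&(P[...,2]<.03);m[:,260:]=0;m[185:]=0;m[:,:130]=0
pts=P[m][:,:2];print(len(pts),np.median(P[m][:,2]))
rc=cv2.minAreaRect((pts*1000).astype(np.float32));print(rc)
b=cv2.inRange(hsv,(8,110,60),(24,255,255));b[:,260:]=0;b[300:]=0
pb=P[b>0];print('brass',len(pb),pb.mean(0),pb.min(0),pb.max(0))
for n in ['scene','side']:
    d=snap(n);f=d['frame'];hsv=cv2.cvtColor(f,cv2.COLOR_RGB2HSV);P=cloud(d)
    if n=='side':
        b=cv2.inRange(hsv,(105,120,40),(125,255,255));b[:,:200]=0;b[:290]=0;b[:,340:]=0
        c=max(cv2.findContours(b,0,2)[0],key=cv2.contourArea)
        q=P[b>0];print('tray z',np.percentile(q[:,2],[5,50,95]))
        w=np.array([plane(d,u,v,.016)[:2]*1000 for [[u,v]] in c]);print('tray',cv2.minAreaRect(w.astype(np.float32)))
        wl=[plane(d,u,v,.016) for u,v in[(238,300),(327,318)]];print(wl)
    else:
        b=cv2.inRange(hsv,(0,90,60),(15,255,255));b[:250]=0;b[335:]=0;b[:,:145]=0;b[:,240:]=0
        c=cv2.convexHull(np.vstack(cv2.findContours(b,0,2)[0]))
        w=np.array([plane(d,u,v,.014)[:2]*1000 for [[u,v]] in c]);rc=cv2.minAreaRect(w.astype(np.float32));print('box',rc,cv2.boxPoints(rc))
        # brass tops
        b=cv2.inRange(hsv,(10,90,90),(28,255,255));b[:250]=0;b[335:]=0;b[:,:145]=0;b[:,240:]=0
        n2,l,st,c=cv2.connectedComponentsWithStats(b)
        for i in range(1,n2):
            if st[i,4]>40: print(c[i],np.median(P[l==i],0).round(3))
E
```

```text
green [153  27  39  15 474] [171.47890295  33.58649789] [0.5255 0.1326 0.0261] [0.508 0.081 0.019] [0.625 0.138 0.385]
green [180  57   7  92 187] [183.36898396 101.10695187] [0.5317 0.0759 0.0288] [0.528 0.034 0.022] [0.625 0.114 0.385]
green [162 162  33  10 233] [177.36909871 166.29613734] [0.5205 0.0164 0.0279] [0.504 0.011 0.023] [0.625 0.081 0.385]
5786 0.02440892252027571
((521.524658203125, 78.3326644897461), (163.83645629882812, 35.009788513183594), 87.92357635498047)
brass 1052 [ 0.52004801 -0.05266242  0.03841974] [ 0.50002086 -0.06976854  0.0232337 ] [0.62540988 0.08149872 0.38453565]
box ((558.28955078125, -350.50323486328125), (150.6889190673828, 148.26063537597656), 37.93865203857422) [[ 453.29108 -338.362  ]
 [ 544.4443  -455.29065]
 [ 663.288   -362.64447]
 [ 572.1348  -245.71582]]
[192.4516129  261.13978495] [ 0.511 -0.296  0.016]
[186.80466472 300.20991254] [ 0.568 -0.374  0.015]
[206.5        272.38059701] [ 0.568 -0.301  0.033]
[207.11111111 299.68888889] [ 0.612 -0.348  0.029]
[201.61538462 304.56923077] [ 0.61  -0.364  0.029]
[171.375      306.16666667] [ 0.556 -0.409  0.025]
tray z [-5.47192997e-05  3.90536314e-03  1.43450159e-02]
tray ((520.9712524414062, 351.33160400390625), (170.05862426757812, 245.98614501953125), 84.86426544189453)
[array([0.63041927, 0.26118162, 0.016     ]), array([0.39254908, 0.27002911, 0.016     ])]
```

```bash
python3 - <<'E'
import cv2
a=cv2.imread('pics/wrist0.png')[0:270,60:300];cv2.imwrite('pics/w0c.png',cv2.resize(a,None,fx=2.2,fy=2.2,interpolation=2))
E
```

```text
(no output)
```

View pics/w0c.png

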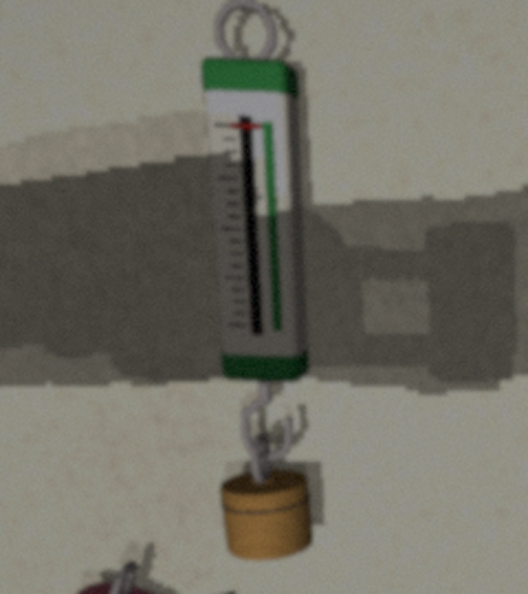

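The enlarged view shows the balance with its scale up. The hook's shank is on the left (robot side) and its tip on the right. The eye sits on the bend and the weight lies below it. I'll refine the housing's pose and check the box and tray points by projecting them back.

```bash
python3 - <<'E'
from h import *
d=snap('wrist');P=cloud(d);f=d['frame'];hsv=cv2.cvtColor(f,cv2.COLOR_RGB2HSV)
m=(P[...,2]>.019)&(P[...,2]<.031)&(P[...,0]>.495)&(P[...,0]<.548)&(P[...,1]>0.008)&(P[...,1]<.141)
m=cv2.morphologyEx(m.astype(np.uint8),cv2.MORPH_OPEN,np.ones((9,9)))
pts=P[m>0][:,:2];rc=cv2.minAreaRect((pts*1000).astype(np.float32));print(rc,np.median(P[m>0],0))
v,u=np.nonzero(m);w=np.array([plane(d,a,b,.024)[:2] for a,b in zip(u,v)])
print(cv2.minAreaRect((w*1000).astype(np.float32)))
# per row midline
L=[];
for row in range(int(v.min())+3,int(v.max())-3,4):
    uu=u[v==row]; L.append((plane(d,uu.min(),row,.024)[:2]+plane(d,uu.max(),row,.024)[:2])/2)
L=np.array(L);k=np.polyfit(L[:,1],L[:,0],1);print('axis x=',k,'deg',90-np.degrees(np.arctan(k[0])))
for n,ps in [('scene',[(.507,-.344,.004),(.564,-.299,.004),(.609,-.356,.004),(.552,-.401,.004)]),('side',[(.5246,.391,.004),(.521,.351,.004)])]:
    e=snap(n)
    im=e['frame'][:,:,::-1].copy()
    for p in ps:
        a=proj(e,p);cv2.circle(im,(int(a[0]),int(a[1])),2,(255,0,255),-1);print(n,p,a)
    c=im[230:350,130:260] if n=='scene' else im[285:395,200:340]
    cv2.imwrite('pics/chk_'+n+'.png',cv2.resize(c,None,fx=4,fy=4))
E
```

```text
((521.50341796875, 73.73782348632812), (130.3861541748047, 34.77985763549805), 87.90348815917969) [0.5226618  0.07914554 0.02446817]
((522.1187133789062, 73.6589126586914), (129.6153106689453, 34.64668655395508), 87.87966918945312)
axis x= [0.03756201 0.51946269] deg 87.84886641440112
scene (0.507, -0.344, 0.004) (np.float64(177.24504470831823), np.float64(275.90616864339415))
scene (0.564, -0.299, 0.004) (np.float64(207.11189275083984), np.float64(275.7267852847869))
scene (0.609, -0.356, 0.004) (np.float64(205.2157831613768), np.float64(304.89120146311444))
scene (0.552, -0.401, 0.004) (np.float64(174.38839067835488), np.float64(305.09344314877984))
side (0.5246, 0.391, 0.004) (np.float64(267.50050379349744), np.float64(355.34448535626717))
side (0.521, 0.351, 0.004) (np.float64(272.06003416846846), np.float64(340.563913625792))
```

View pics/chk_scene.png

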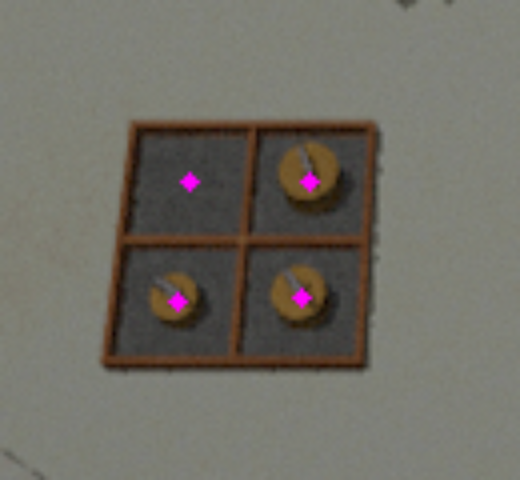

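View pics/chk_side.png

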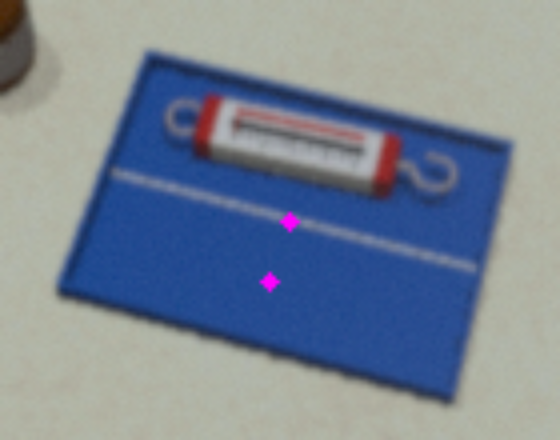

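The compartment and tray points line up with the pictures. I'll move above the grasp, 30 mm towards the hook from mid-housing.

Request:
play_rows --targets '[{"jaw":0.0,"dx":0.011,"dy":-0.026,"dz":0.025,"yaw":0.037},{"jaw":0.0,"dx":0.011,"dy":-0.026,"dz":0.025,"yaw":0},{"jaw":0.0,"dx":0.011,"dy":-0.026,"dz":0.025,"yaw":0},{"jaw":0.0,"dx":0.011,"dy":-0.026,"dz":0.025,"yaw":0},{"jaw":0.0,"dx":0,"dy":0,"dz":0,"yaw":0}]' --squeeze 60

```text
clock: 0.95
tool_pos: [0.522, 0.0479, 0.1367]
eef_rot: [0.721, 0.692, 0.003, 0.002]
contact_force: [-1.1, -0.0, 1.3]
opening: 0.999
```

```bash
cat >> h.py <<'E'
def st():
    s=r.get_state();M=R.from_quat(s['eef_rot']).as_matrix()
    print('t',round(s['clock'],2),'tcp',s['tool_pos'].round(4),'yawx',np.degrees(np.arctan2(M[1,0],M[0,0])).round(2),'zax',M[:,2].round(4),'F',s['contact_force'].round(2),'M',s['moment'].round(2),'op',round(s['opening'],3),'q7',s['q'].round(2))
    return s,M
E
python3 - <<'E'
from h import *
st();snap('wrist','w1.png')
E
```

```text
t 0.95 tcp [0.522  0.0479 0.1367] yawx 87.66 zax [ 6.9e-03  8.0e-04 -1.0e+00] F [-1.06 -0.01  1.29] M [-0.02  0.05 -0.06] op 0.999 q7 [-0.1   0.71 -0.13  1.97  0.2   0.46 -0.42]
```

View pics/w1.png

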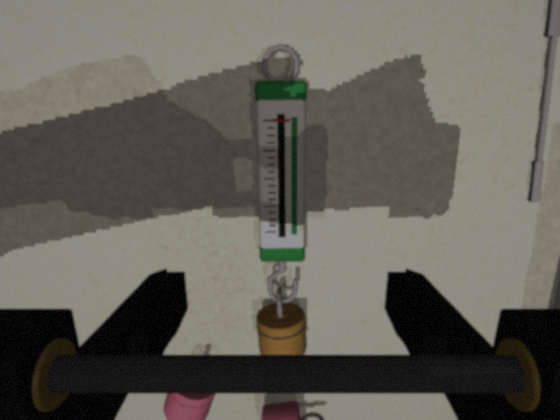

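The wrist view shows the balance square to the jaws at (282,170), the hook at (283,285) and the weight at (282,330). Next I'll descend.

Request:
play_rows --targets '[{"jaw":0.0,"dx":-0.004,"dy":-0.001,"dz":0.04,"yaw":0},{"jaw":0.0,"dx":0,"dy":0,"dz":0.04,"yaw":0},{"jaw":0.0,"dx":0,"dy":0,"dz":0.03,"yaw":0},{"jaw":0.0,"dx":0,"dy":0,"dz":0.01,"yaw":0},{"jaw":0.0,"dx":0,"dy":0,"dz":0,"yaw":0}]' --squeeze 60

```text
clock: 1.5
tool_pos: [0.5401, 0.042, 0.0195]
eef_rot: [0.723, 0.691, 0.013, 0.011]
contact_force: [0.2, 0.2, 0.1]
opening: 0.995
```

```bash
python3 - <<'E'
from h import *
st()
E
```

```text
t 1.5 tcp [0.5401 0.042  0.0195] yawx 87.37 zax [ 0.0343  0.0021 -0.9994] F [0.19 0.23 0.05] M [0.04 0.02 0.01] op 0.995 q7 [-0.13  0.93 -0.05  1.99  0.24  0.2  -0.45]
```

Request:
play_rows --targets '[{"jaw":0.0,"dx":0.001,"dy":-0.01,"dz":0,"yaw":0},{"jaw":0.0,"dx":0,"dy":-0.009,"dz":0,"yaw":0},{"jaw":0.0,"dx":0,"dy":0,"dz":0.005,"yaw":0},{"jaw":0.0,"dx":0,"dy":0,"dz":0.004,"yaw":0},{"jaw":0.0,"dx":0,"dy":0,"dz":0,"yaw":0}]' --squeeze 60

```text
clock: 2.0
tool_pos: [0.5239, 0.0441, 0.0144]
eef_rot: [0.723, 0.69, 0.017, 0.014]
contact_force: [1.0, 0.2, 0.0]
opening: 1.0
```

```bash
python3 - <<'E'
from h import *
st()
E
```

```text
t 2.0 tcp [0.5239 0.0441 0.0144] yawx 87.31 zax [ 0.0432  0.0035 -0.9991] F [0.95 0.19 0.05] M [ 0.   -0.01 -0.01] op 1.0 q7 [-0.15  0.94 -0.03  2.04  0.24  0.12 -0.46]
```

Request:
play_rows --targets '[{"jaw":0.0,"dx":0,"dy":-0.003,"dz":0.003,"yaw":0},{"jaw":0.0,"dx":0,"dy":0,"dz":0.004,"yaw":0},{"jaw":0.3,"dx":0,"dy":0,"dz":0.002,"yaw":0},{"jaw":0.4,"dx":0,"dy":0,"dz":0,"yaw":0},{"jaw":0.4,"dx":0,"dy":0,"dz":0,"yaw":0}]' --squeeze 60

```text
clock: 2.5
tool_pos: [0.5217, 0.0444, 0.0045]
eef_rot: [0.723, 0.69, 0.017, 0.014]
contact_force: [0.7, -0.1, 0.3]
opening: 0.751
```

```bash
python3 - <<'E'
from h import *
st()
snap('wrist','w2.png')
E
```

```text
t 2.5 tcp [0.5217 0.0444 0.0045] yawx 87.3 zax [ 0.0442  0.0037 -0.999 ] F [ 0.7  -0.11  0.3 ] M [0.04 0.04 0.02] op 0.751 q7 [-0.16  0.96 -0.02  2.05  0.25  0.1  -0.47]
```

View pics/w2.png

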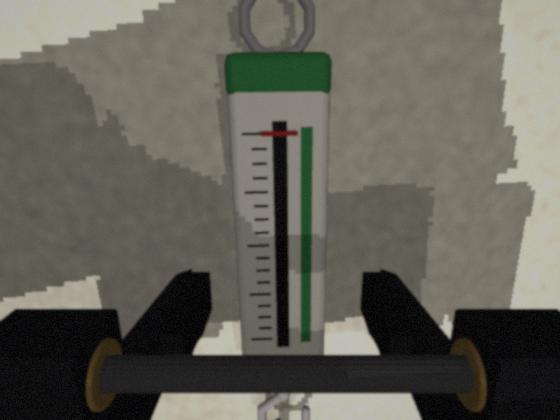

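The fingers straddle the housing, with the hook just visible below the bar at (285,405). Now I'll close.

Request:
play_rows --targets '[{"jaw":0.55,"dx":0,"dy":0,"dz":-0.003,"yaw":0},{"jaw":0.7,"dx":0,"dy":0,"dz":0,"yaw":0},{"jaw":1.0,"dx":0,"dy":0,"dz":0,"yaw":0},{"jaw":1.0,"dx":0,"dy":0,"dz":0,"yaw":0},{"jaw":1.0,"dx":0,"dy":0,"dz":0,"yaw":0}]' --squeeze 60

```text
clock: 3.05
tool_pos: [0.5217, 0.0443, 0.0081]
eef_rot: [0.723, 0.69, 0.017, 0.014]
contact_force: [-0.2, 0.1, -1.3]
opening: 0.385
```

```bash
python3 - <<'E'
from h import *
st()
E
```

```text
t 3.05 tcp [0.5217 0.0443 0.0081] yawx 87.3 zax [ 0.0446  0.0037 -0.999 ] F [-0.19  0.11 -1.34] M [0.01 0.03 0.05] op 0.385 q7 [-0.16  0.95 -0.03  2.05  0.25  0.1  -0.47]
```

Request:
play_rows --targets '[{"jaw":1.0,"dx":0,"dy":0,"dz":-0.006,"yaw":0},{"jaw":1.0,"dx":0,"dy":0,"dz":-0.006,"yaw":0},{"jaw":1.0,"dx":0,"dy":0,"dz":-0.006,"yaw":0},{"jaw":1.0,"dx":0,"dy":0,"dz":-0.006,"yaw":0},{"jaw":1.0,"dx":0,"dy":0,"dz":-0.004,"yaw":0}]'

```text
clock: 3.55
tool_pos: [0.5194, 0.0433, 0.0376]
eef_rot: [0.724, 0.69, 0.016, 0.014]
contact_force: [0.3, -0.4, -2.4]
opening: 0.38
```

```bash
cat >> h.py <<'E'
def crop(n,name,u0,v0,w,h,k):
    d=snap(n);im=d['frame'][:,:,::-1][v0:v0+h,u0:u0+w];cv2.imwrite('pics/'+name,cv2.resize(im,None,fx=k,fy=k,interpolation=2));return d
E
python3 - <<'E'
from h import *
st();crop('scene','s3.png',190,110,160,120,5);snap('wrist','w3.png')
E
```

```text
t 3.55 tcp [0.5194 0.0433 0.0376] yawx 87.25 zax [ 0.0423  0.0025 -0.9991] F [ 0.25 -0.38 -2.35] M [-0.01  0.06 -0.01] op 0.38 q7 [-0.15  0.89 -0.04  2.05  0.24  0.16 -0.46]
```

View pics/s3.png

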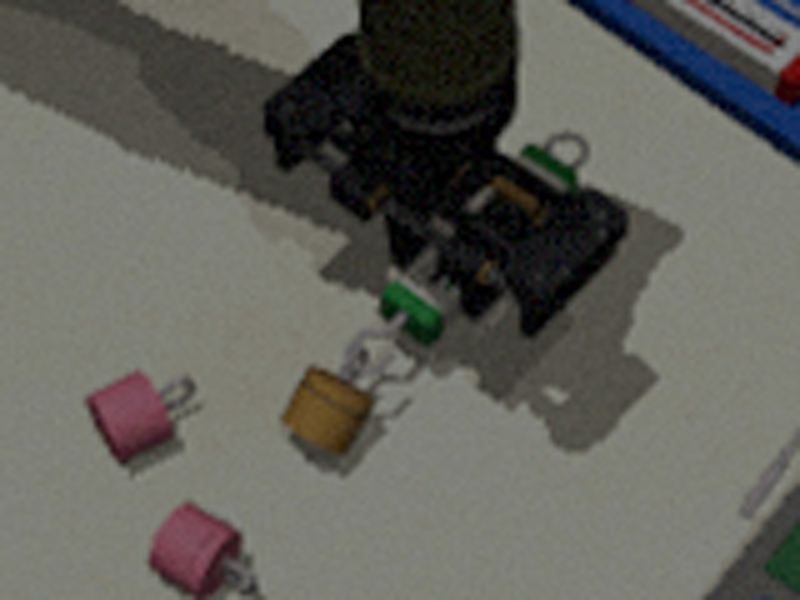

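View pics/w3.png

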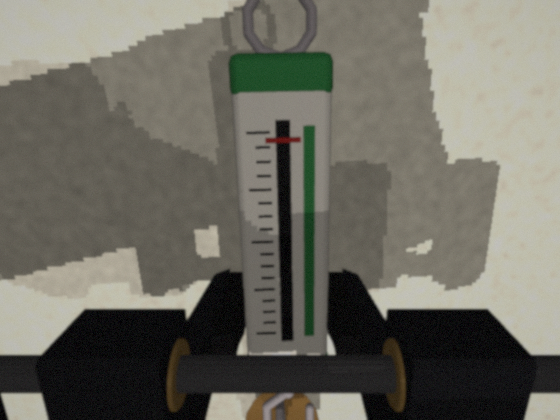

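The scene shows the weight hanging from the hook, partly tipped up. I'll lift further and measure the tilt.

Request:
play_rows --targets '[{"jaw":1.0,"dx":0,"dy":0,"dz":-0.006,"yaw":0},{"jaw":1.0,"dx":0,"dy":0,"dz":-0.006,"yaw":0},{"jaw":1.0,"dx":0,"dy":0,"dz":-0.006,"yaw":0},{"jaw":1.0,"dx":0,"dy":0,"dz":-0.006,"yaw":0},{"jaw":1.0,"dx":0,"dy":0,"dz":-0.006,"yaw":0}]'

```text
clock: 4.15
tool_pos: [0.5174, 0.0443, 0.069]
eef_rot: [0.723, 0.69, 0.016, 0.013]
contact_force: [0.1, -0.6, -3.9]
opening: 0.376
```

```bash
cat >> h.py <<'E'
def tilt(d):
    P=cloud(d);f=d['frame'].astype(int);v0=60
    m=np.zeros(P.shape[:2],bool);m[95:340,235:330]=1
    # white face
    m&=(f.min(2)>70)
    q=P[m];c=np.median(q,0)
    A=np.c_[q[:,0]-c[0],q[:,1]-c[1],np.ones(len(q))]
    for _ in range(4):
        k,*_r=np.linalg.lstsq(A,q[:,2],rcond=None);res=q[:,2]-A@k;g=abs(res)<.004;A,q=A[g],q[g]
    print('face centre',c.round(4),'slope deg x,y',np.degrees(np.arctan(k[:2])).round(2),'n',len(q))
E
python3 - <<'E'
from h import *
st();crop('scene','s4.png',190,110,160,120,5);crop('side','d4.png',230,180,130,100,6);d=snap('wrist','w4.png');tilt(d)
E
```

```text
t 4.15 tcp [0.5174 0.0443 0.069 ] yawx 87.32 zax [ 0.0409  0.0037 -0.9992] F [ 0.05 -0.59 -3.87] M [-0.04  0.11  0.  ] op 0.376 q7 [-0.14  0.83 -0.07  2.05  0.24  0.23 -0.46]
face centre [0.5154 0.0877 0.0863] slope deg x,y [1.55 1.73] n 8002
```

View pics/s4.png

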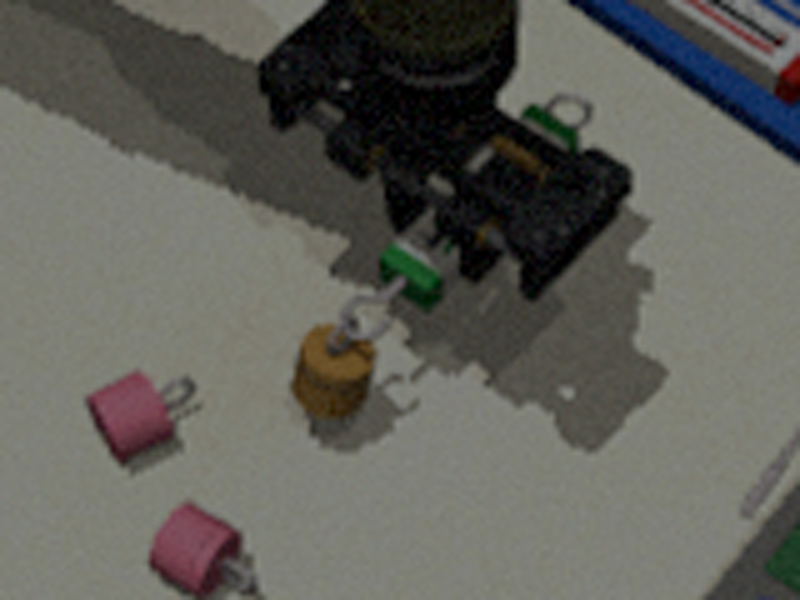

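View pics/d4.png

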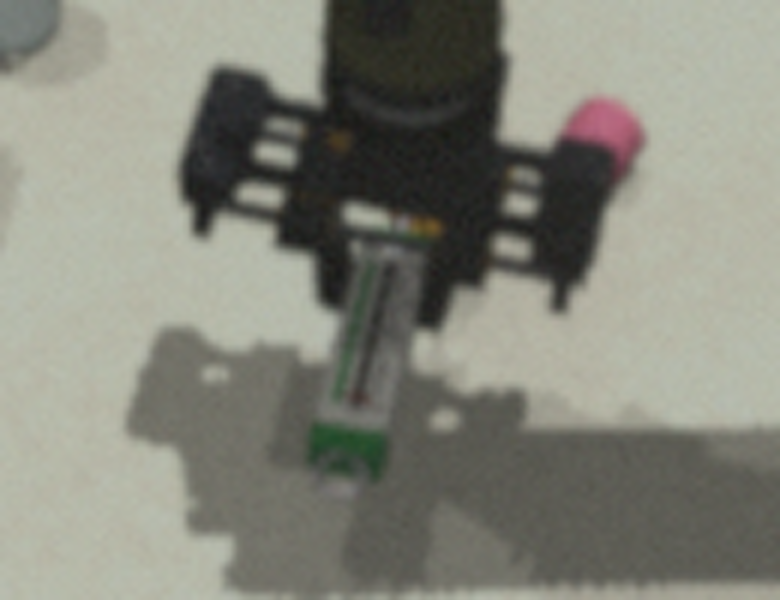

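View pics/w4.png

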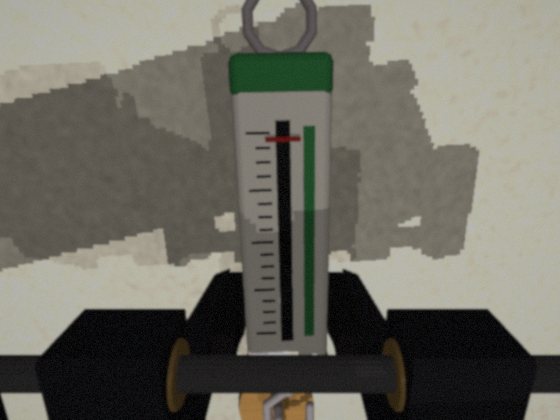

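The weight hangs clear by about 28 mm and the balance tilts only 1.7° down at the hook. I'll carry it slowly to open bench near (0.57, 0.0).

Request:
play_rows --targets '[{"jaw":1.0,"dx":0.002,"dy":0.004,"dz":0,"yaw":0},{"jaw":1.0,"dx":0.004,"dy":0.008,"dz":0,"yaw":0},{"jaw":1.0,"dx":0.005,"dy":0.01,"dz":0,"yaw":0},{"jaw":1.0,"dx":0.005,"dy":0.01,"dz":0,"yaw":0},{"jaw":1.0,"dx":0.005,"dy":0.01,"dz":0,"yaw":0}]'

```text
clock: 4.8
tool_pos: [0.5619, 0.0641, 0.0696]
eef_rot: [0.724, 0.69, 0.015, 0.012]
contact_force: [0.2, 0.5, -3.4]
opening: 0.378
```

Request:
play_rows --targets '[{"jaw":1.0,"dx":0.005,"dy":0.008,"dz":0,"yaw":0},{"jaw":1.0,"dx":0.003,"dy":0.005,"dz":0,"yaw":0},{"jaw":1.0,"dx":0,"dy":0.002,"dz":0.004,"yaw":0},{"jaw":1.0,"dx":0,"dy":0,"dz":0.004,"yaw":0},{"jaw":1.0,"dx":0,"dy":0,"dz":0.004,"yaw":0}]'

```text
clock: 5.3
tool_pos: [0.5808, 0.0734, 0.0569]
eef_rot: [0.723, 0.69, 0.016, 0.012]
contact_force: [0.2, -1.1, -3.6]
opening: 0.381
```

```bash
python3 - <<'E'
from h import *
st();crop('scene','s5.png',190,110,160,120,5);d=snap('wrist','w5.png');tilt(d)
im=cv2.imread('pics/w5.png')[330:420,200:380];cv2.imwrite('pics/w5c.png',cv2.resize(im,None,fx=4,fy=4,interpolation=2))
E
```

```text
t 5.3 tcp [0.5808 0.0734 0.0569] yawx 87.32 zax [ 0.0399  0.0044 -0.9992] F [ 0.2  -1.1  -3.62] M [0.1  0.07 0.01] op 0.381 q7 [-0.15  0.89 -0.09  1.85  0.22  0.37 -0.46]
face centre [0.5778 0.1167 0.0731] slope deg x,y [1.01 1.46] n 9534
```

View pics/s5.png

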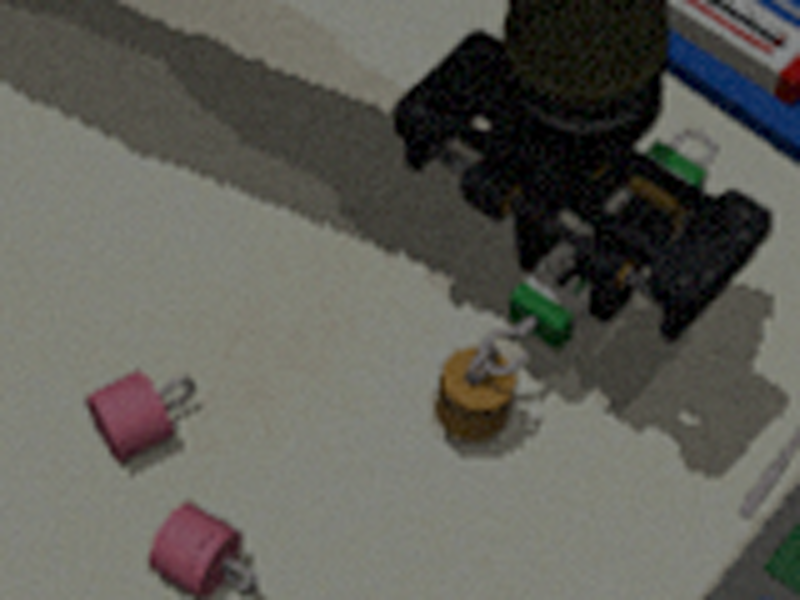

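View pics/w5c.png

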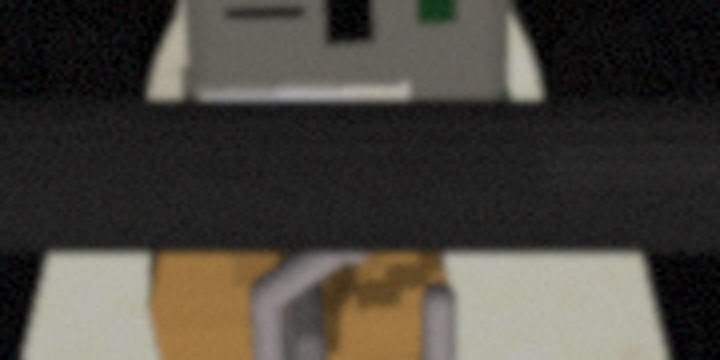

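Seen from the wrist, the shank (265,310), the tip (438,300) and the eye wire between them are visible below the bar. I'll lower until the weight stands.

Request:
play_rows --targets '[{"jaw":1.0,"dx":0,"dy":0,"dz":0.004,"yaw":0},{"jaw":1.0,"dx":0,"dy":0,"dz":0.003,"yaw":0},{"jaw":1.0,"dx":0,"dy":0,"dz":0.002,"yaw":0},{"jaw":1.0,"dx":0,"dy":0,"dz":0.002,"yaw":0},{"jaw":1.0,"dx":0,"dy":0,"dz":0,"yaw":0}]'

```text
clock: 5.9
tool_pos: [0.5795, 0.0724, 0.0444]
eef_rot: [0.724, 0.69, 0.014, 0.012]
contact_force: [-0.2, 0.2, -4.5]
opening: 0.38
```

```bash
python3 - <<'E'
from h import *
st();d=snap('wrist');tilt(d)
E
```

```text
t 5.9 tcp [0.5795 0.0724 0.0444] yawx 87.29 zax [ 0.0368  0.0031 -0.9993] F [-0.2   0.17 -4.49] M [0.11 0.05 0.01] op 0.38 q7 [-0.16  0.91 -0.09  1.86  0.22  0.35 -0.46]
face centre [0.5772 0.1158 0.0612] slope deg x,y [0.76 1.21] n 11211
```

Request:
play_rows --targets '[{"jaw":1.0,"dx":0,"dy":0,"dz":0.002,"yaw":0},{"jaw":1.0,"dx":0,"dy":0,"dz":0.002,"yaw":0},{"jaw":1.0,"dx":0,"dy":0,"dz":0.002,"yaw":0},{"jaw":1.0,"dx":0,"dy":0,"dz":0,"yaw":0},{"jaw":1.0,"dx":0,"dy":0,"dz":0,"yaw":0}]'

```text
clock: 6.45
tool_pos: [0.5813, 0.0723, 0.0393]
eef_rot: [0.724, 0.69, 0.016, 0.013]
contact_force: [-0.2, -0.5, -2.4]
opening: 0.376
```

```bash
python3 - <<'E'
from h import *
st();crop('scene','s6.png',240,150,80,60,10);d=snap('wrist','w6.png');tilt(d)
im=cv2.imread('pics/w6.png')[330:420,200:380];cv2.imwrite('pics/w6c.png',cv2.resize(im,None,fx=4,fy=4,interpolation=2))
E
```

```text
t 6.45 tcp [0.5813 0.0723 0.0393] yawx 87.29 zax [ 0.04    0.0031 -0.9992] F [-0.23 -0.46 -2.38] M [-0.07  0.02  0.04] op 0.376 q7 [-0.16  0.92 -0.08  1.86  0.22  0.33 -0.46]
face centre [0.5788 0.1156 0.0555] slope deg x,y [0.77 0.38] n 11719
```

View pics/s6.png

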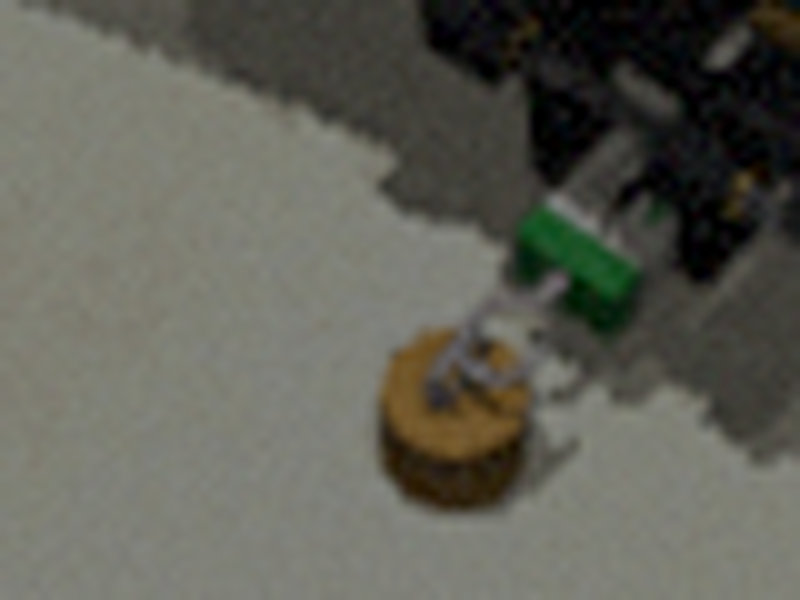

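View pics/w6c.png

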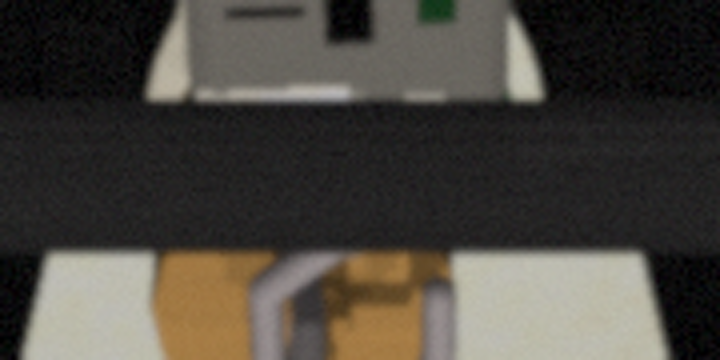

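Request:
play_rows --targets '[{"jaw":1.0,"dx":0,"dy":0,"dz":0.002,"yaw":0},{"jaw":1.0,"dx":0,"dy":0,"dz":0.002,"yaw":0},{"jaw":1.0,"dx":0,"dy":0,"dz":0.001,"yaw":0},{"jaw":1.0,"dx":0,"dy":0,"dz":0,"yaw":0},{"jaw":1.0,"dx":0,"dy":0,"dz":0,"yaw":0}]'

```text
clock: 7.05
tool_pos: [0.5816, 0.0725, 0.034]
eef_rot: [0.724, 0.69, 0.016, 0.013]
contact_force: [0.5, 0.3, -0.9]
opening: 0.375
```

```bash
python3 - <<'E'
from h import *
st();d=crop('scene','s7.png',260,165,50,40,16);e=snap('side','d7.png');w=snap('wrist','w7.png');tilt(w)
print(d['T'][:3,3])
f=d['frame'];hsv=cv2.cvtColor(f,cv2.COLOR_RGB2HSV);P=cloud(d)
b=cv2.inRange(hsv,(8,110,60),(24,255,255));b[:165]=0;b[215:]=0;b[:,:250]=0;b[:,310:]=0
v,u=np.nonzero(b);print(u.min(),u.max(),v.min(),v.max());q=P[b>0]
t=q[(q[:,2]>.028)&(q[:,2]<.037)];print('top med',np.median(t,0),len(t),'bbox',t.min(0),t.max(0), cv2.minEnclosingCircle((t[:,:2]*1000).astype(np.float32)))
im=cv2.imread('pics/w7.png')[330:420,200:380];cv2.imwrite('pics/w7c.png',cv2.resize(im,None,fx=4,fy=4,interpolation=2))
E
```

```text
t 7.05 tcp [0.5816 0.0725 0.034 ] yawx 87.29 zax [ 0.0402  0.0032 -0.9992] F [ 0.49  0.31 -0.94] M [0.03 0.07 0.03] op 0.375 q7 [-0.16  0.93 -0.08  1.86  0.22  0.33 -0.46]
face centre [0.5791 0.1155 0.0504] slope deg x,y [0.55 0.26] n 12786
[ 0.93388075 -0.51868247  1.07953651]
278 292 183 200
top med [ 0.57631174 -0.00337012  0.0310901 ] 96 bbox [ 0.55545201 -0.01748296  0.02818977] [0.59352545 0.019058   0.03482537] ((574.899658203125, 1.160133957862854), 19.6596622467041)
```

View pics/s7.png

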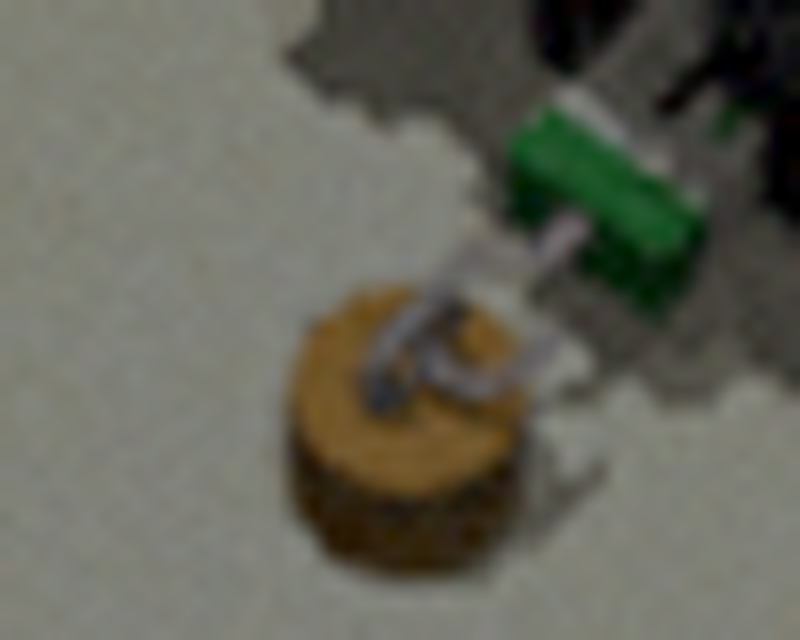

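View pics/w7c.png

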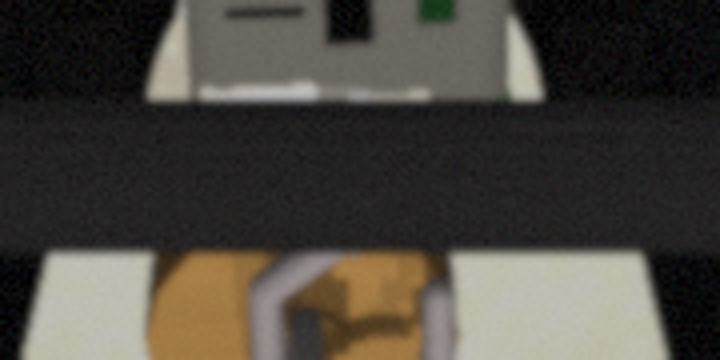

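The weight stands (the sensor now carries only the balance, 0.9 N) and the hook plane is level at eye height. I'll mark the expected hook points and the weight centre on the pictures as a check, and read off the eye's direction.

```bash
cat >> h.py <<'E'
OFF=.0294
def balpose():
    s=r.get_state();M=R.from_quat(s['eef_rot']).as_matrix();a=np.arctan2(M[1,0],M[0,0])
    x=np.array([np.cos(a),np.sin(a),0]);y=np.array([-np.sin(a),np.cos(a),0])
    mid=s['tool_pos']+OFF*x;mid[2]=s['tool_pos'][2]+.0045
    return mid,x,y,a
HOOK=[(-.102,0),(-.074,0),(-.082,.01),(-.092,.01),(-.099,.007),(-.099,-.007),(-.092,-.01),(-.084,-.01)]
def mark(d,name,box,k,extra=()):
    mid,x,y,a=balpose();u0,v0,w,h=box
    im=cv2.resize(d['frame'][:,:,::-1][v0:v0+h,u0:u0+w],None,fx=k,fy=k,interpolation=2)
    for i,(p,q) in enumerate(HOOK):
        W=mid+x*p+y*q+[0,0,.005];c=proj(d,W);cv2.circle(im,(int((c[0]-u0+.5)*k),int((c[1]-v0+.5)*k)),3,(255,0,255) if i else (0,0,255),-1)
    for W in extra:
        c=proj(d,W);cv2.circle(im,(int((c[0]-u0+.5)*k),int((c[1]-v0+.5)*k)),3,(0,255,0),-1)
    cv2.imwrite('pics/'+name,im)
E
python3 - <<'E'
from h import *
mid,x,y,a=balpose();print(mid,np.degrees(a),(mid-.102*x))
d=snap('scene');mark(d,'s8.png',(260,165,50,40),16,[(.575,0,.032),(.575,0,.055)])
d=snap('wrist');mark(d,'w8.png',(200,330,180,90),4,[(.575,0,.032),(.575,0,.055)])
E
```

```text
[0.58300117 0.10179926 0.03861027] 87.29203546986804 [ 5.78182149e-01 -8.68348039e-05  3.86102702e-02]
```

View pics/s8.png

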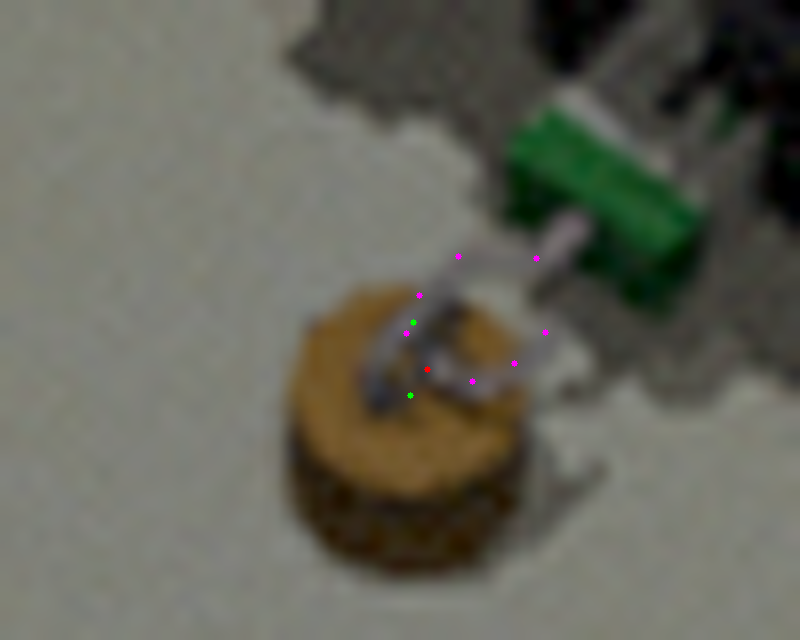

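View pics/w8.png

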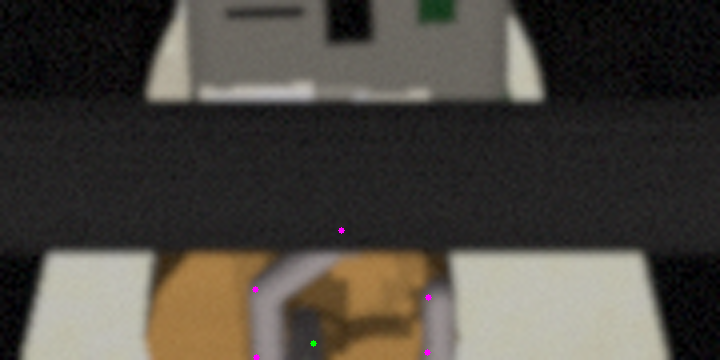

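```bash
python3 - <<'E'
from h import *
d=snap('scene')
for c in [(370,385),(378,400),(450,318),(445,312)]:
    u,v=260+c[0]/16-.5,165+c[1]/16-.5
    print(c,plane(d,u,v,.043).round(4),plane(d,u,v,.036).round(4))
C=np.array([.575,0,.043])
im=cv2.resize(d['frame'][:,:,::-1][165:205,260:310],None,fx=16,fy=16,interpolation=2)
a=cv2.convertScaleAbs(im,alpha=1.9);cv2.imwrite('pics/s9.png',a)
w=snap('wrist')
for c in [(305,310),(305,340),(345,335),(410,325)]:
    u,v=200+c[0]/4-.5,330+c[1]/4-.5
    print('wrist',c,plane(w,u,v,.043).round(4),plane(w,u,v,.05).round(4),plane(w,u,v,.032).round(4))
e=snap('side');print(proj(e,C))
E
```

```text
(370, 385) [ 0.5724 -0.0079  0.043 ] [ 0.5699 -0.0044  0.036 ]
(378, 400) [ 0.5751 -0.0093  0.043 ] [ 0.5727 -0.0059  0.036 ]
(450, 318) [0.5749 0.0103 0.043 ] [0.5725 0.0139 0.036 ]
(445, 312) [0.5736 0.0108 0.043 ] [0.5712 0.0143 0.036 ]
wrist (305, 310) [0.5747 0.0163 0.043 ] [0.575  0.0232 0.05  ] [0.5742 0.0053 0.032 ]
wrist (305, 340) [0.5744 0.0119 0.043 ] [0.5747 0.019  0.05  ] [0.574  0.0006 0.032 ]
wrist (345, 335) [0.5791 0.0122 0.043 ] [0.5792 0.0193 0.05  ] [0.5791 0.0009 0.032 ]
wrist (410, 325) [0.5868 0.013  0.043 ] [0.5865 0.0201 0.05  ] [0.5874 0.0018 0.032 ]
(np.float64(276.89720075573365), np.float64(220.89235574318622))
```

View pics/s9.png

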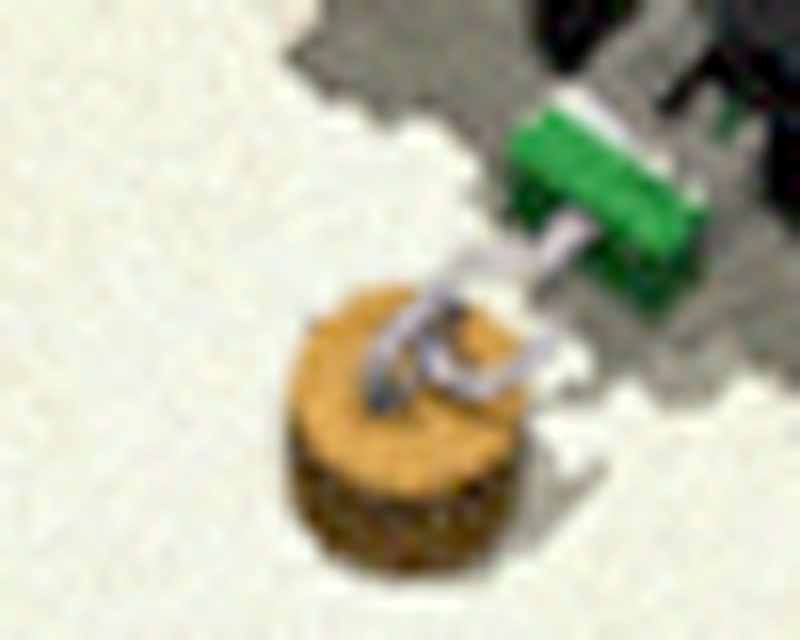

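The hook marks fit within about 1 mm. The eye's plane runs along world y, centred near (0.5745, 0.001), with its inner wire close to the shank. I'll write a planner that gives the tool-axis steps leading the hook's wire squarely through the eye.

```bash
cat > plan.py <<'E'
from h import *
import json,sys
def tool():
    s=r.get_state();return s['tool_pos'],R.from_quat(s['eef_rot']).as_matrix()
def init():
    p,M=tool();a=np.arctan2(M[1,0],M[0,0])
    n=np.array([-np.tan(np.radians(.55)),-np.tan(np.radians(.26)),1]);n/=np.linalg.norm(n)
    x=np.array([np.cos(a),np.sin(a),0]);x-=n*(x@n);x/=np.linalg.norm(x);B=np.c_[x,np.cross(n,x),n]
    mid=p+.0294*x-.001*B[:,1];mid[2]=.0384+.0*mid[2]
    json.dump(dict(Rtb=(M.T@B).tolist(),m=(M.T@(mid-p)).tolist()),open('grip.json','w'))
def bal(p,M):
    g=json.load(open('grip.json'));return p+M@np.array(g['m']),M@np.array(g['Rtb'])
def arc(phi): 
    f=np.radians(phi);return np.array([-.092-.010*np.cos(f),-.010*np.sin(f),.005])
def cmds(way,G):
    # way: list of (gate point in balance frame, alpha deg)
    p,M=tool();g=json.load(open('grip.json'));m=np.array(g['m']);Rtb=np.array(g['Rtb'])
    for pt_,al in way:
        B=M@Rtb;a=np.degrees(np.arctan2(B[1,0],B[0,0]));dl=np.radians(a-al)
        M2=M@R.from_rotvec([0,0,dl]).as_matrix()
        p2=np.array(G)-M2@(m+Rtb@np.array(pt_))
        d=M.T@(p2-p);print('dx %.4f dy %.4f dz %.4f yaw %.3f'%(*d,dl),'  tcp',p2.round(3));p,M=p2,M2
def show(G,e=90):
    p,M=tool();mid,B=bal(p,M)
    for s,nm in((1,'P'),(-1,'Q')):
        W=np.array(G)+s*.010*np.array([np.cos(np.radians(e)),np.sin(np.radians(e)),0]);print(nm,'in bal frame mm',((B.T@(W-mid))*1000).round(1))
    print('alpha',np.degrees(np.arctan2(B[1,0],B[0,0])).round(1),'xslope',np.degrees(np.arcsin(B[2,0])).round(2))
E
python3 - <<'E'
from plan import *
init();G=[.5745,.001,.043];show(G)
cmds([(arc(f),90-f) for f in (3,3,8,13,18)],G)
E
```

```text
P in bal frame mm [-91.1   5.2   5.1]
Q in bal frame mm [-111.1    4.2    5.2]
alpha 87.3 xslope 0.29
dx 0.0009 dy -0.0048 dz -0.0003 yaw 0.005   tcp [0.577 0.074 0.034]
dx 0.0000 dy 0.0000 dz -0.0000 yaw 0.000   tcp [0.577 0.074 0.034]
dx -0.0001 dy 0.0055 dz -0.0000 yaw 0.087   tcp [0.582 0.073 0.034]
dx -0.0001 dy 0.0055 dz -0.0000 yaw 0.087   tcp [0.588 0.072 0.035]
dx -0.0001 dy 0.0055 dz -0.0000 yaw 0.087   tcp [0.593 0.071 0.035]
```

Request:
play_rows --targets '[{"jaw":1.0,"dx":0.001,"dy":-0.003,"dz":0,"yaw":0},{"jaw":1.0,"dx":0,"dy":-0.002,"dz":0,"yaw":0},{"jaw":1.0,"dx":0,"dy":0.0055,"dz":0,"yaw":0.087},{"jaw":1.0,"dx":0,"dy":0.0055,"dz":0,"yaw":0.087},{"jaw":1.0,"dx":0,"dy":0.0055,"dz":0,"yaw":0.087}]'

```text
clock: 7.95
tool_pos: [0.5909, 0.0719, 0.0344]
eef_rot: [0.809, 0.587, 0.016, 0.01]
contact_force: [0.6, 0.3, -2.0]
opening: 0.384
```

```bash
python3 - <<'E'
from plan import *
st();G=[.5745,.001,.043];show(G)
d=snap('scene');mark(d,'s10.png',(260,165,50,40),16)
w=snap('wrist');mark(w,'w10.png',(200,330,180,90),4)
cmds([(arc(f),90-f) for f in (24,30,36,42,48)],G)
E
```

```text
t 7.95 tcp [0.5909 0.0719 0.0344] yawx 71.89 zax [ 0.0376  0.0036 -0.9993] F [ 0.63  0.33 -2.01] M [-0.08  0.07  0.03] op 0.384 q7 [-0.18  0.94 -0.04  1.83  0.1   0.34 -0.61]
P in bal frame mm [-92.3  -2.3   5.4]
Q in bal frame mm [-111.3   -8.5    5.7]
alpha 71.9 xslope 0.85
dx -0.0006 dy 0.0079 dz -0.0004 yaw 0.106   tcp [0.599 0.069 0.035]
dx -0.0002 dy 0.0066 dz -0.0000 yaw 0.105   tcp [0.605 0.066 0.035]
dx -0.0002 dy 0.0066 dz -0.0000 yaw 0.105   tcp [0.611 0.062 0.036]
dx -0.0002 dy 0.0066 dz -0.0000 yaw 0.105   tcp [0.616 0.058 0.036]
dx -0.0002 dy 0.0065 dz -0.0000 yaw 0.105   tcp [0.62  0.054 0.036]
```

View pics/s10.png

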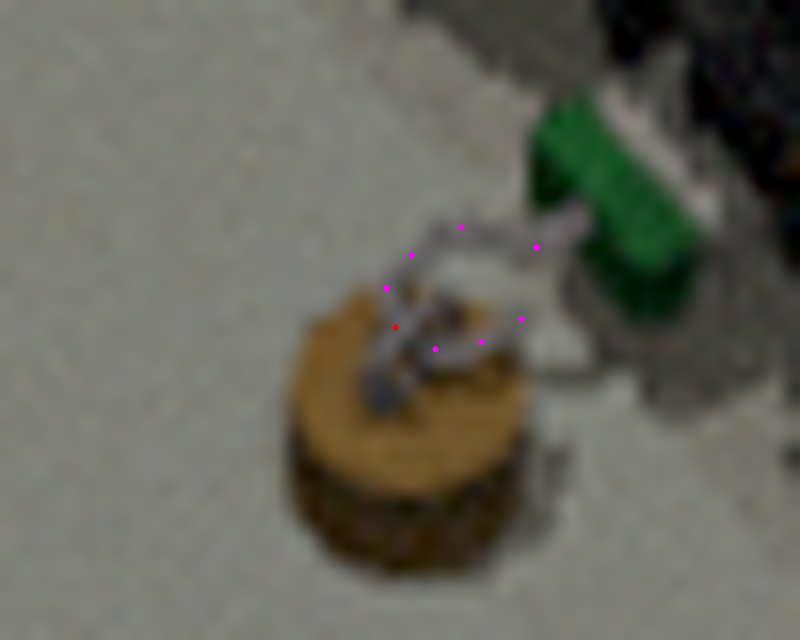

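View pics/w10.png

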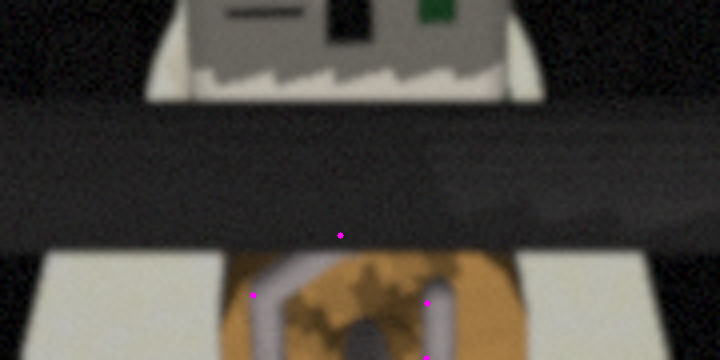

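The weight is unmoved and the eye's inner wire at (365,335) is now centred in the hook. I'll carry on round the bend.

Request:
play_rows --targets '[{"jaw":1.0,"dx":-0.0005,"dy":0.0075,"dz":-0.0004,"yaw":0.105},{"jaw":1.0,"dx":0,"dy":0.0066,"dz":0,"yaw":0.105},{"jaw":1.0,"dx":0,"dy":0.0066,"dz":0,"yaw":0.105},{"jaw":1.0,"dx":0,"dy":0.0066,"dz":0,"yaw":0.105},{"jaw":1.0,"dx":0,"dy":0.0066,"dz":0,"yaw":0.105}]'

```text
clock: 8.55
tool_pos: [0.6175, 0.0557, 0.0353]
eef_rot: [0.934, 0.356, 0.017, 0.004]
contact_force: [-0.3, 0.3, -1.6]
opening: 0.382
```

```bash
python3 - <<'E'
from plan import *
st();G=[.5745,.001,.043];show(G)
d=snap('scene');mark(d,'s11.png',(260,165,50,40),16)
w=snap('wrist');mark(w,'w11.png',(200,330,180,90),4)
cmds([(arc(f),90-f) for f in (54,60,66,72,78)],G)
E
```

```text
t 8.55 tcp [0.6175 0.0557 0.0353] yawx 41.7 zax [ 0.0338  0.0042 -0.9994] F [-0.34  0.34 -1.61] M [-0.04  0.14 -0.04] op 0.382 q7 [-0.2   0.96  0.06  1.75 -0.12  0.41 -0.9 ]
P in bal frame mm [-91.   -3.6   5.3]
Q in bal frame mm [-104.3  -18.5    5.9]
alpha 41.7 xslope 1.6
dx 0.0010 dy 0.0088 dz -0.0004 yaw 0.102   tcp [0.625 0.049 0.036]
dx -0.0002 dy 0.0065 dz -0.0000 yaw 0.105   tcp [0.628 0.043 0.036]
dx -0.0002 dy 0.0065 dz -0.0000 yaw 0.105   tcp [0.631 0.038 0.036]
dx -0.0002 dy 0.0065 dz -0.0000 yaw 0.105   tcp [0.634 0.032 0.036]
dx -0.0002 dy 0.0065 dz -0.0000 yaw 0.105   tcp [0.636 0.025 0.036]
```

View pics/s11.png

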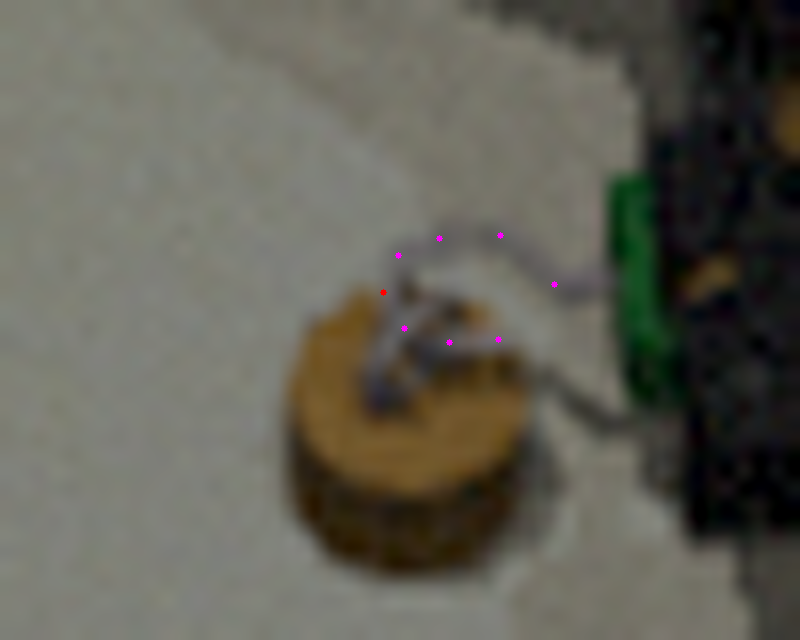

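View pics/w11.png

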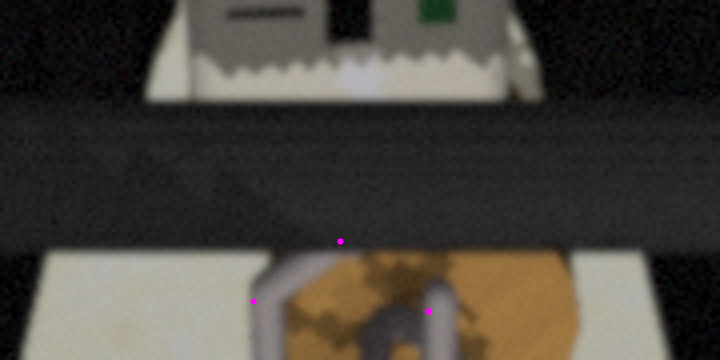

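The eye still stands unmoved, with its inner wire between shank and tip at (395,330). I'll continue.

Request:
play_rows --targets '[{"jaw":1.0,"dx":0.001,"dy":0.008,"dz":-0.0004,"yaw":0.1},{"jaw":1.0,"dx":0,"dy":0.007,"dz":0,"yaw":0.105},{"jaw":1.0,"dx":0,"dy":0.0066,"dz":0,"yaw":0.105},{"jaw":1.0,"dx":0,"dy":0.0066,"dz":0,"yaw":0.105},{"jaw":1.0,"dx":0,"dy":0.001,"dz":0,"yaw":0}]'

```text
clock: 9.15
tool_pos: [0.6308, 0.0329, 0.0353]
eef_rot: [0.987, 0.161, 0.015, 0.0]
contact_force: [-0.5, -0.5, -1.3]
opening: 0.377
```

```bash
python3 - <<'E'
from plan import *
st();G=[.5745,.001,.043];show(G)
d=snap('scene');mark(d,'s12.png',(260,165,50,40),16)
w=snap('wrist');mark(w,'w12.png',(200,330,180,90),4)
tilt(w)
cmds([(arc(78),15),(arc(84),10),((-.092,-.01,.005),6),((-.088,-.01,.005),6),((-.084,-.01,.005),6),((-.080,-.01,.005),6)],G)
E
```

```text
t 9.15 tcp [0.6308 0.0329 0.0353] yawx 18.51 zax [ 0.0288  0.0044 -0.9996] F [-0.51 -0.51 -1.31] M [ 0.07  0.15 -0.03] op 0.377 q7 [-0.2   0.97  0.14  1.71 -0.28  0.45 -1.12]
P in bal frame mm [-89.5  -1.6   5.3]
Q in bal frame mm [-95.8 -20.6   6. ]
alpha 18.5 xslope 1.63
face centre [0.6709 0.0492 0.0525] slope deg x,y [1.26 1.44] n 11289
dx 0.0019 dy 0.0063 dz -0.0007 yaw 0.064   tcp [0.634 0.028 0.036]
dx -0.0003 dy 0.0054 dz -0.0000 yaw 0.087   tcp [0.635 0.023 0.036]
dx -0.0004 dy 0.0043 dz -0.0000 yaw 0.070   tcp [0.636 0.019 0.036]
dx -0.0040 dy -0.0000 dz -0.0000 yaw -0.000   tcp [0.632 0.018 0.036]
dx -0.0040 dy 0.0000 dz -0.0000 yaw 0.000   tcp [0.628 0.018 0.036]
dx -0.0040 dy 0.0000 dz -0.0000 yaw -0.000   tcp [0.624 0.018 0.036]
```

View pics/s12.png

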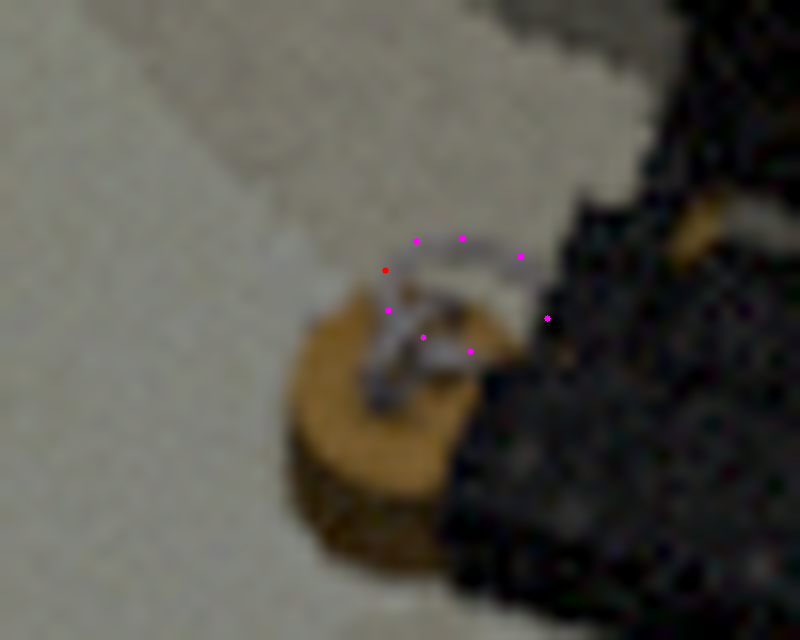

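View pics/w12.png

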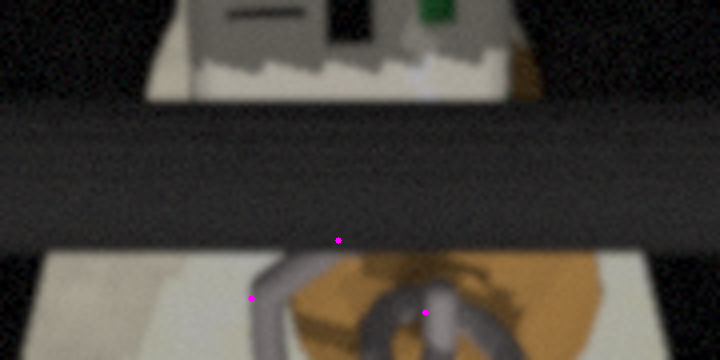

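The eye is now seen almost face on, with the tip at (440,300) through its middle. I'll turn a little more and start sliding the tip out.

Request:
play_rows --targets '[{"jaw":1.0,"dx":0.002,"dy":0.006,"dz":-0.0005,"yaw":0.064},{"jaw":1.0,"dx":0,"dy":0.0055,"dz":0,"yaw":0.087},{"jaw":1.0,"dx":-0.002,"dy":0.001,"dz":0,"yaw":0.0},{"jaw":1.0,"dx":-0.004,"dy":0,"dz":0,"yaw":0},{"jaw":1.0,"dx":0,"dy":0,"dz":0,"yaw":0}]'

```text
clock: 9.75
tool_pos: [0.6235, 0.0275, 0.0342]
eef_rot: [0.995, 0.097, 0.009, -0.005]
contact_force: [-1.1, 0.1, -1.3]
opening: 0.379
```

```bash
python3 - <<'E'
from plan import *
st();G=[.5745,.001,.043];show(G)
w=snap('wrist');mark(w,'w13.png',(200,330,180,90),4)
d=snap('side');mark(d,'d13.png',(255,205,50,40),16)
p,M=tool();_,B=bal(p,M);a=np.degrees(np.arctan2(B[1,0],B[0,0]))
cmds([((-.088,-.01,.005),a),((-.084,-.01,.005),a),((-.080,-.01,.005),a),((-.0785,-.01,.005),a)],G)
E
```

```text
t 9.75 tcp [0.6235 0.0275 0.0342] yawx 11.12 zax [ 0.0169  0.0117 -0.9998] F [-1.11  0.09 -1.28] M [ 0.05  0.16 -0.01] op 0.379 q7 [-0.2   0.97  0.16  1.72 -0.33  0.46 -1.19]
P in bal frame mm [-80.6  -5.3   5.9]
Q in bal frame mm [-84.4 -24.9   6.7]
alpha 11.1 xslope 1.07
dx 0.0051 dy 0.0051 dz -0.0011 yaw 0.000   tcp [0.63  0.023 0.035]
dx -0.0040 dy 0.0000 dz -0.0000 yaw 0.000   tcp [0.626 0.023 0.035]
dx -0.0040 dy 0.0000 dz -0.0000 yaw 0.000   tcp [0.622 0.022 0.035]
dx -0.0015 dy 0.0000 dz -0.0000 yaw 0.000   tcp [0.621 0.022 0.035]
```

View pics/w13.png

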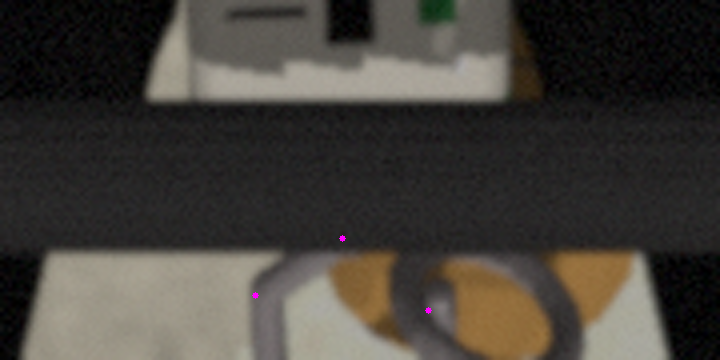

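View pics/d13.png

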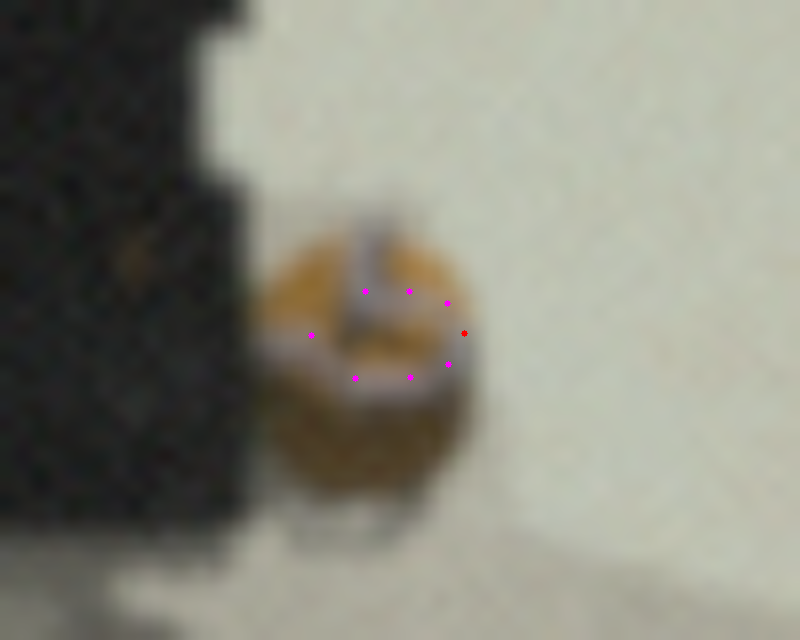

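The tip end at (437,290) is just about level with the eye's plane, with the eye's wire to its left. I'll go a few millimetres further along, then look before moving sideways.

Request:
play_rows --targets '[{"jaw":1.0,"dx":-0.001,"dy":0.001,"dz":-0.0005,"yaw":0.0},{"jaw":1.0,"dx":-0.001,"dy":0,"dz":0,"yaw":0},{"jaw":1.0,"dx":-0.001,"dy":0,"dz":0,"yaw":0.0},{"jaw":1.0,"dx":0,"dy":0,"dz":0,"yaw":0},{"jaw":1.0,"dx":0,"dy":0,"dz":0,"yaw":0}]'

```text
clock: 10.35
tool_pos: [0.6233, 0.026, 0.0355]
eef_rot: [0.995, 0.097, 0.012, -0.005]
contact_force: [-0.0, 0.3, -0.4]
opening: 0.384
```

```bash
python3 - <<'E'
from plan import *
st();G=[.5745,.001,.043];show(G)
w=snap('wrist');mark(w,'w14.png',(200,330,180,90),4);tilt(w)
d=snap('side');mark(d,'d14.png',(255,205,50,40),16)
E
```

```text
t 10.35 tcp [0.6233 0.026  0.0355] yawx 11.18 zax [ 0.022   0.0119 -0.9997] F [-0.02  0.26 -0.43] M [0.06 0.02 0.01] op 0.384 q7 [-0.2   0.97  0.16  1.73 -0.33  0.45 -1.19]
P in bal frame mm [-80.   -3.9   4.8]
Q in bal frame mm [-83.9 -23.5   5.6]
alpha 11.2 xslope 1.36
face centre [0.6656 0.037  0.0526] slope deg x,y [1.08 1.87] n 11050
```

View pics/w14.png

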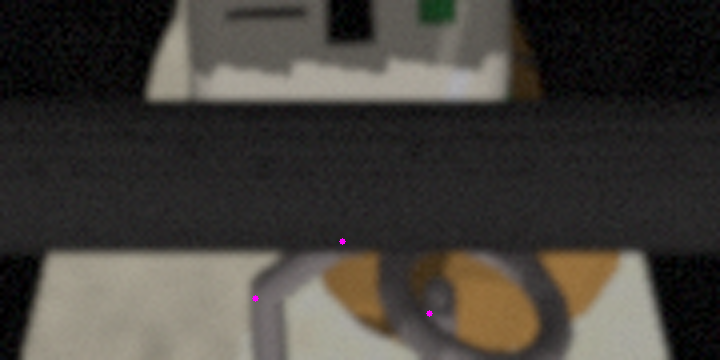

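View pics/d14.png

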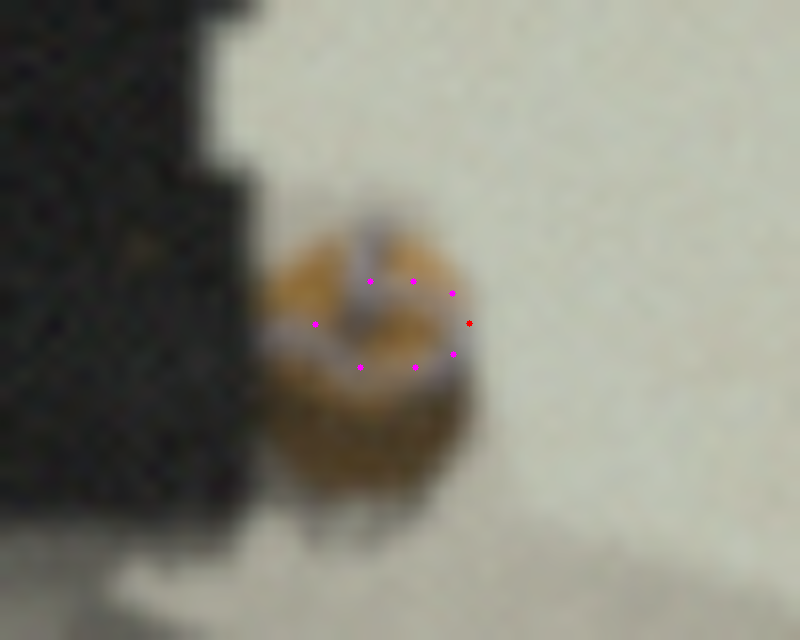

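Request:
play_rows --targets '[{"jaw":1.0,"dx":-0.002,"dy":0,"dz":0,"yaw":0.0},{"jaw":1.0,"dx":-0.002,"dy":0,"dz":0,"yaw":0},{"jaw":1.0,"dx":-0.001,"dy":0,"dz":0,"yaw":0.0},{"jaw":1.0,"dx":0,"dy":0,"dz":0,"yaw":0},{"jaw":1.0,"dx":0,"dy":0,"dz":0,"yaw":0}]'

```text
clock: 10.95
tool_pos: [0.6199, 0.0251, 0.0359]
eef_rot: [0.995, 0.098, 0.013, -0.005]
contact_force: [0.7, 1.0, -1.0]
opening: 0.38
```

```bash
python3 - <<'E'
from plan import *
st();G=[.5745,.001,.043];show(G)
w=snap('wrist');mark(w,'w15.png',(200,330,180,90),4);tilt(w)
E
```

```text
t 10.95 tcp [0.6199 0.0251 0.0359] yawx 11.2 zax [ 0.0259  0.0119 -0.9996] F [ 0.66  0.99 -1.03] M [ 0.13 -0.25 -0.02] op 0.38 q7 [-0.2   0.97  0.16  1.74 -0.33  0.43 -1.18]
P in bal frame mm [-76.5  -3.7   4.5]
Q in bal frame mm [-80.3 -23.3   5.3]
alpha 11.2 xslope 1.58
face centre [0.6622 0.0361 0.0532] slope deg x,y [1.4  1.86] n 10948
```

View pics/w15.png

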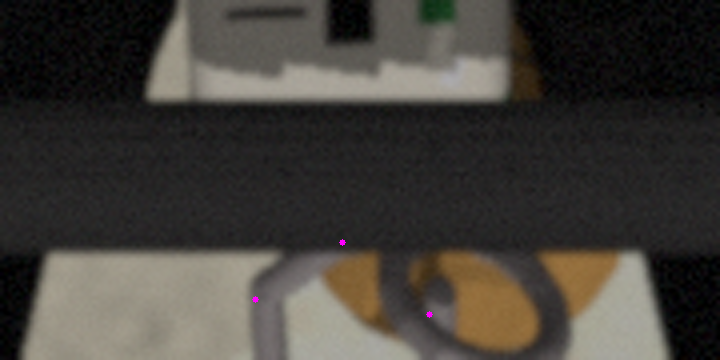

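The eye no longer moves relative to the hook, so the weight is being pushed along. The housing's end (underside at about 27 mm) is meeting the weight's body (top at 32 mm). The eye must leave at about 50–60° instead of 80°. I'll locate the weight again.

```bash
python3 - <<'E'
from plan import *
p,M=tool();mid,B=bal(p,M)
print('G est',mid+B@np.array([-.0835,-.014,.005]))
print('housing end underside z', (mid+B@np.array([-.065,0,-.012]))[2])
for n,bx in(('side',(240,320,190,270)),('scene',(250,320,160,215))):
    d=snap(n,n+'16.png');hsv=cv2.cvtColor(d['frame'],cv2.COLOR_RGB2HSV);P=cloud(d)
    b=cv2.inRange(hsv,(8,90,50),(24,255,255));k=np.zeros_like(b);k[bx[2]:bx[3],bx[0]:bx[1]]=1;b=b*k
    q=P[b>0];t=q[(q[:,2]>.028)&(q[:,2]<.036)];print(n,len(q),len(t),t.min(0).round(4),t.max(0).round(4),np.median(t,0).round(4))
d=snap('side');mark(d,'d16.png',(255,205,50,40),16,[(.571,0,.043),(.571,0.01,.043),(.571,-.01,.043)])
E
```

```text
G est [ 5.69577575e-01 -4.58958773e-04  4.29652045e-02]
housing end underside z 0.02701924392691981
side 103 39 [ 0.5553 -0.0144  0.0283] [0.5877 0.0216 0.0354] [5.758e-01 3.000e-04 3.190e-02]
scene 36 20 [ 0.5513 -0.0171  0.028 ] [0.5616 0.0054 0.0353] [ 0.5568 -0.0036  0.0301]
```

View pics/d16.png

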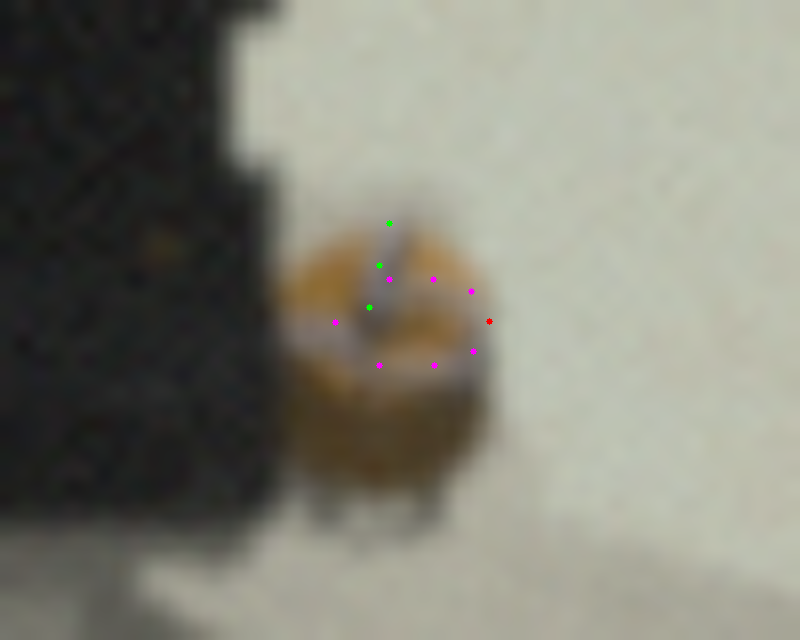

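```bash
python3 - <<'E'
from plan import *
d=snap('side')
A,Bp=[plane(d,255+c[0]/16-.5,205+c[1]/16-.5,.046)for c in((405,228),(370,325))]
print(A,Bp,np.degrees(np.arctan2(Bp[1]-A[1],Bp[0]-A[0])),(A+Bp)/2)
G=[.570,0.0,.043];show(G,94)
def P2G(P,phi,e=94):
    f=np.radians(phi);return (np.array([P[0]-10*np.cos(f),P[1]-10*np.sin(f),3])/1000, e-phi)
way=[P2G(P,f) for P,f in (((-84,-4),79),((-86,-3.5),78),((-86,-3.5),72),((-85,-4),66),((-84,-4),60),((-82,-4),55),((-80,-6),52),((-79.5,-8),50),((-79.5,-10),50),((-80,-13),50),((-80,-18),50))]
cmds(way,G)
E
```

```text
[ 0.56760735 -0.00713653  0.046     ] [0.56972638 0.01633997 0.046     ] 84.84237375566512 [0.56866686 0.00460172 0.046     ]
P in bal frame mm [-81.8  -3.7   4.6]
Q in bal frame mm [-84.3 -23.6   5.5]
alpha 11.2 xslope 1.58
dx 0.0018 dy -0.0038 dz -0.0020 yaw -0.066   tcp [0.621 0.029 0.038]
dx 0.0019 dy -0.0005 dz 0.0000 yaw -0.017   tcp [0.623 0.03  0.038]
dx -0.0008 dy -0.0059 dz 0.0000 yaw -0.105   tcp [0.62  0.036 0.038]
dx -0.0019 dy -0.0063 dz -0.0000 yaw -0.105   tcp [0.616 0.041 0.038]
dx -0.0018 dy -0.0057 dz 0.0000 yaw -0.105   tcp [0.612 0.045 0.038]
dx -0.0027 dy -0.0046 dz 0.0000 yaw -0.087   tcp [0.607 0.047 0.038]
dx -0.0024 dy -0.0046 dz -0.0001 yaw -0.052   tcp [0.602 0.049 0.038]
dx -0.0009 dy -0.0037 dz -0.0001 yaw -0.035   tcp [0.599 0.051 0.038]
dx 0.0000 dy -0.0020 dz -0.0001 yaw 0.000   tcp [0.598 0.053 0.038]
dx 0.0005 dy -0.0030 dz -0.0001 yaw -0.000   tcp [0.596 0.055 0.038]
dx -0.0000 dy -0.0050 dz -0.0002 yaw 0.000   tcp [0.592 0.059 0.038]
```

Request:
play_rows --targets '[{"jaw":1.0,"dx":0.003,"dy":0,"dz":-0.002,"yaw":0.0},{"jaw":1.0,"dx":0.002,"dy":-0.0005,"dz":0,"yaw":-0.03},{"jaw":1.0,"dx":-0.001,"dy":-0.006,"dz":0,"yaw":-0.1},{"jaw":1.0,"dx":-0.001,"dy":-0.006,"dz":0,"yaw":-0.1},{"jaw":1.0,"dx":0,"dy":0,"dz":0,"yaw":0}]'

```text
clock: 11.7
tool_pos: [0.6166, 0.0371, 0.0373]
eef_rot: [0.976, 0.217, 0.01, -0.003]
contact_force: [-0.2, -0.3, -1.1]
opening: 0.383
```

```bash
python3 - <<'E'
from plan import *
st();G=[.570,0.0,.043];show(G,90)
w=snap('wrist');mark(w,'w17.png',(200,330,180,90),4);tilt(w)
d=snap('side');mark(d,'d17.png',(255,205,50,40),16)
E
```

```text
t 11.7 tcp [0.6166 0.0371 0.0373] yawx 25.04 zax [ 0.0188  0.0106 -0.9998] F [-0.22 -0.29 -1.09] M [-0.    0.15 -0.01] op 0.383 q7 [-0.19  0.96  0.11  1.74 -0.23  0.44 -1.05]
P in bal frame mm [-83.   -3.5   2.9]
Q in bal frame mm [-91.4 -21.6   3.6]
alpha 25.0 xslope 1.22
face centre [0.6551 0.0574 0.0543] slope deg x,y [0.65 1.67] n 10796
```

View pics/w17.png

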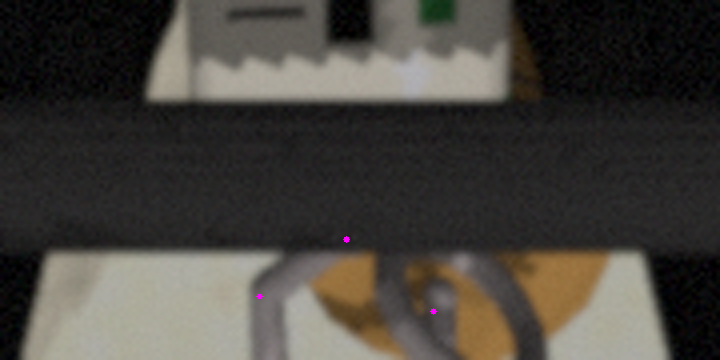

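View pics/d17.png

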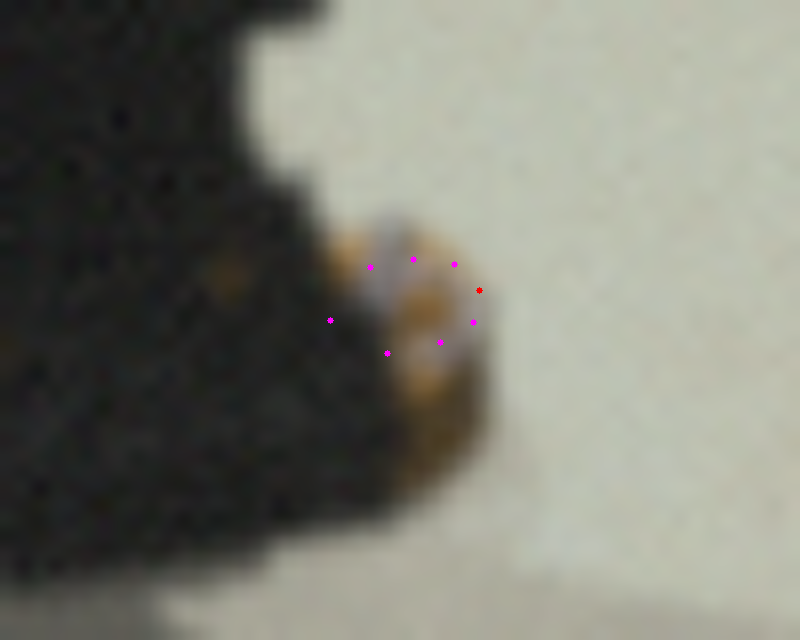

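```bash
python3 - <<'E'
from plan import *
G=[.570,0.0,.043]
def P2G(P,phi,e=90):
    f=np.radians(phi);return (np.array([P[0]-10*np.cos(f),P[1]-10*np.sin(f),3])/1000, e-phi)
way=[P2G(P,f) for P,f in (((-83,-3.5),60),((-82,-4),56),((-81,-5),53),((-80,-6.5),51),((-79.5,-8.5),50),((-79.5,-11),50),((-80,-14),50),((-80,-19),50))]
cmds(way,G)
E
```

```text
dx -0.0007 dy -0.0059 dz -0.0001 yaw -0.091   tcp [0.614 0.041 0.038]
dx -0.0015 dy -0.0042 dz -0.0000 yaw -0.070   tcp [0.611 0.044 0.038]
dx -0.0014 dy -0.0037 dz -0.0000 yaw -0.052   tcp [0.608 0.046 0.037]
dx -0.0013 dy -0.0033 dz -0.0000 yaw -0.035   tcp [0.605 0.048 0.037]
dx -0.0007 dy -0.0029 dz -0.0001 yaw -0.017   tcp [0.602 0.05  0.038]
dx -0.0000 dy -0.0025 dz -0.0001 yaw 0.000   tcp [0.601 0.052 0.038]
dx 0.0005 dy -0.0030 dz -0.0001 yaw -0.000   tcp [0.599 0.054 0.038]
dx -0.0000 dy -0.0050 dz -0.0002 yaw 0.000   tcp [0.596 0.058 0.038]
```

Request:
play_rows --targets '[{"jaw":1.0,"dx":-0.001,"dy":-0.006,"dz":0,"yaw":-0.09},{"jaw":1.0,"dx":-0.0015,"dy":-0.0042,"dz":0,"yaw":-0.07},{"jaw":1.0,"dx":-0.0015,"dy":-0.0037,"dz":0,"yaw":-0.05},{"jaw":1.0,"dx":-0.0013,"dy":-0.0033,"dz":0,"yaw":-0.035},{"jaw":1.0,"dx":0,"dy":0,"dz":0,"yaw":0}]'

```text
clock: 12.3
tool_pos: [0.6039, 0.0455, 0.0371]
eef_rot: [0.943, 0.333, 0.01, 0.0]
contact_force: [-0.7, 0.4, -1.1]
opening: 0.378
```

```bash
python3 - <<'E'
from plan import *
st();G=[.570,0.0,.043];show(G,90)
w=snap('wrist');mark(w,'w18.png',(200,330,180,90),4);tilt(w)
d=snap('scene');mark(d,'s18.png',(260,165,50,40),16)
E
```

```text
t 12.3 tcp [0.6039 0.0455 0.0371] yawx 38.91 zax [ 0.0197  0.0066 -0.9998] F [-0.68  0.4  -1.12] M [ 0.03  0.12 -0.02] op 0.378 q7 [-0.18  0.95  0.06  1.78 -0.14  0.4  -0.91]
P in bal frame mm [-78.   -5.1   2.8]
Q in bal frame mm [-90.6 -20.7   3.5]
alpha 38.9 xslope 1.1
face centre [0.6364 0.0743 0.054 ] slope deg x,y [0.32 1.41] n 11633
```

View pics/w18.png

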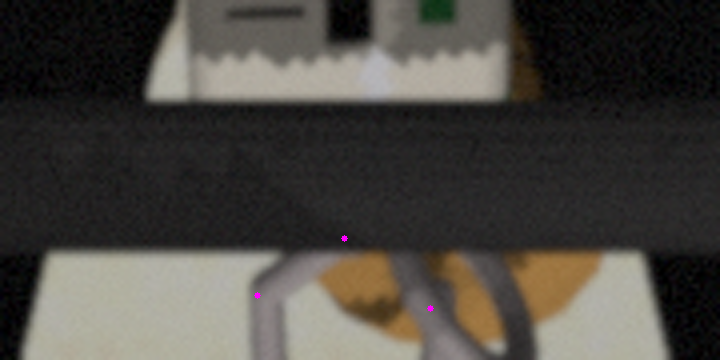

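View pics/s18.png

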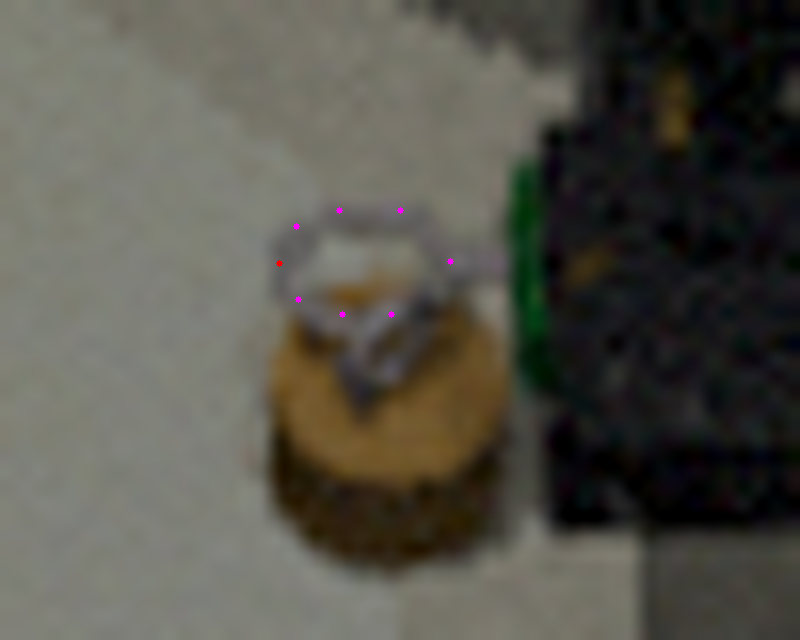

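In the scene crop the eye runs from (365,400) to (435,295), and the tip end at (395,314) now lies just outside its plane. I'll lead the hook out sideways.

Request:
play_rows --targets '[{"jaw":1.0,"dx":-0.0005,"dy":-0.003,"dz":0,"yaw":0},{"jaw":1.0,"dx":0,"dy":-0.003,"dz":0,"yaw":0},{"jaw":1.0,"dx":0,"dy":-0.003,"dz":0,"yaw":0},{"jaw":1.0,"dx":0,"dy":-0.003,"dz":0,"yaw":0},{"jaw":1.0,"dx":0,"dy":0,"dz":0,"yaw":0}]'

```text
clock: 12.9
tool_pos: [0.5964, 0.0548, 0.0371]
eef_rot: [0.943, 0.331, 0.011, 0.001]
contact_force: [-0.2, -0.6, -1.7]
opening: 0.38
```

```bash
python3 - <<'E'
from plan import *
st();G=[.570,0.0,.043];show(G,90)
w=snap('wrist');mark(w,'w19.png',(200,330,180,90),4);tilt(w)
d=snap('scene');mark(d,'s19.png',(255,165,50,40),16)
E
```

```text
t 12.9 tcp [0.5964 0.0548 0.0371] yawx 38.72 zax [ 0.0212  0.006  -0.9998] F [-0.19 -0.58 -1.74] M [-0.03  0.14 -0.01] op 0.38 q7 [-0.2   0.94  0.06  1.8  -0.14  0.38 -0.93]
P in bal frame mm [-77.9 -17.3   3.1]
Q in bal frame mm [-90.4 -32.8   3.7]
alpha 38.7 xslope 1.15
face centre [0.6289 0.0835 0.054 ] slope deg x,y [0.38 1.4 ] n 11647
```

View pics/w19.png

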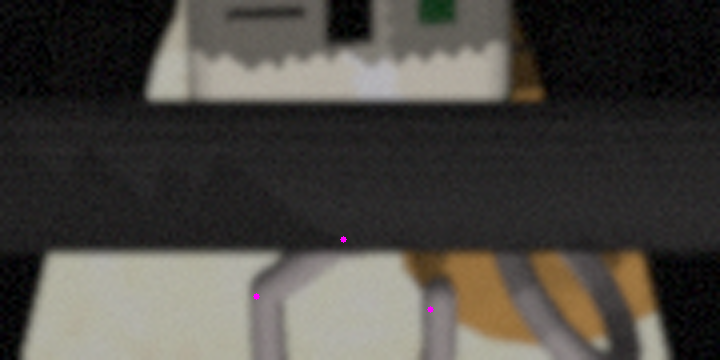

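View pics/s19.png

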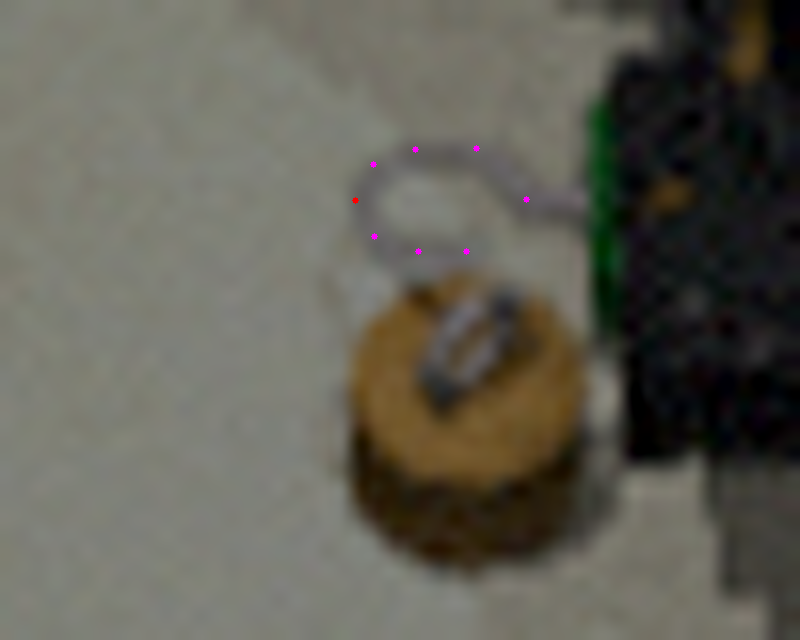

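The hook is free: the eye at (470,350) stands clear of the tip at (470,250), and the weight is upright. I'll lead away sideways and then lift.

Request:
play_rows --targets '[{"jaw":1.0,"dx":0,"dy":-0.01,"dz":0,"yaw":0},{"jaw":1.0,"dx":0,"dy":-0.015,"dz":0,"yaw":0},{"jaw":1.0,"dx":0,"dy":-0.015,"dz":-0.005,"yaw":0},{"jaw":1.0,"dx":0,"dy":-0.01,"dz":-0.02,"yaw":0},{"jaw":1.0,"dx":0,"dy":0,"dz":-0.025,"yaw":0}]'

```text
clock: 13.5
tool_pos: [0.5576, 0.0981, 0.0851]
eef_rot: [0.943, 0.332, 0.007, -0.001]
contact_force: [0.5, 0.4, -0.8]
opening: 0.382
```

```bash
cat >> plan.py <<'E'
def to(mid_t,al):
    p,M=tool();g=json.load(open('grip.json'));m=np.array(g['m']);Rtb=np.array(g['Rtb'])
    B=M@Rtb;a=np.degrees(np.arctan2(B[1,0],B[0,0]));dl=np.radians(a-al)
    M2=M@R.from_rotvec([0,0,dl]).as_matrix();p2=np.array(mid_t)-M2@m
    print('now tcp',p.round(4),'target tcp',p2.round(4),'world',(p2-p).round(4),'tool',(M.T@(p2-p)).round(4),'yaw',dl.round(3))
    B2=M2@Rtb;print('slopes at target: x %.2f y %.2f'%(np.degrees(np.arcsin(B2[2,0])),np.degrees(np.arcsin(B2[2,1]))))
E
python3 - <<'E'
from plan import *
st();w=snap('wrist');tilt(w);to([.5246,.391,.080],-5.1)
d=snap('scene','s20.png')
E
```

```text
t 13.5 tcp [0.5576 0.0981 0.0851] yawx 38.8 zax [ 0.0131  0.0059 -0.9999] F [ 0.54  0.41 -0.82] M [0.05 0.13 0.01] op 0.382 q7 [-0.3   0.84  0.09  1.88 -0.17  0.41 -0.99]
face centre [0.5901 0.1267 0.1019] slope deg x,y [1.41 0.71] n 5688
now tcp [0.56   0.0981 0.0891] target tcp [0.4955 0.3948 0.0754] world [-0.0645  0.2967 -0.0137] tool [ 0.1352 -0.2718  0.0145] yaw 0.766
slopes at target: x 1.06 y 2.26
```

View pics/s20.png

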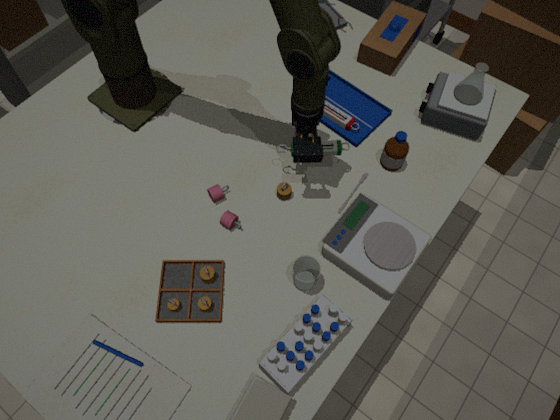

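The weight stands free at (284,190). I'll carry the balance to the tray.

Request:
play_rows --targets '[{"jaw":1.0,"dx":0.007,"dy":-0.014,"dz":0,"yaw":0},{"jaw":1.0,"dx":0.0135,"dy":-0.027,"dz":0,"yaw":0},{"jaw":1.0,"dx":0.0135,"dy":-0.027,"dz":0,"yaw":0},{"jaw":1.0,"dx":0.0135,"dy":-0.027,"dz":0,"yaw":0},{"jaw":1.0,"dx":0.0135,"dy":-0.027,"dz":0,"yaw":0}]'

```text
clock: 14.1
tool_pos: [0.5307, 0.2302, 0.0867]
eef_rot: [0.945, 0.327, 0.011, 0.003]
contact_force: [-0.1, 0.1, -1.1]
opening: 0.377
```

Request:
play_rows --targets '[{"jaw":1.0,"dx":0.0135,"dy":-0.027,"dz":0,"yaw":0},{"jaw":1.0,"dx":0.0135,"dy":-0.027,"dz":0,"yaw":0},{"jaw":1.0,"dx":0.0135,"dy":-0.027,"dz":0,"yaw":0},{"jaw":1.0,"dx":0.007,"dy":-0.014,"dz":0,"yaw":0},{"jaw":1.0,"dx":0,"dy":0,"dz":0,"yaw":0}]'

```text
clock: 14.6
tool_pos: [0.5011, 0.3455, 0.0825]
eef_rot: [0.943, 0.332, 0.008, 0.001]
contact_force: [-0.1, 0.2, -0.7]
opening: 0.38
```

```bash
python3 - <<'E'
from plan import *
st();to([.5246,.391,.080],-5.1)
E
```

```text
t 14.6 tcp [0.5011 0.3455 0.0825] yawx 38.74 zax [ 0.0168  0.0034 -0.9999] F [-0.06  0.17 -0.68] M [-0.03  0.09  0.02] op 0.38 q7 [-0.78  0.89  0.18  1.76 -0.27  0.51 -1.33]
now tcp [0.5011 0.3455 0.0825] target tcp [0.4955 0.3948 0.0754] world [-0.0056  0.0493 -0.0071] tool [ 0.0264 -0.042   0.0072] yaw 0.765
slopes at target: x 0.93 y 2.05
```

Request:
play_rows --targets '[{"jaw":1.0,"dx":0.009,"dy":-0.014,"dz":0,"yaw":0},{"jaw":1.0,"dx":0.009,"dy":-0.014,"dz":0,"yaw":0},{"jaw":1.0,"dx":0.008,"dy":-0.014,"dz":0,"yaw":0.0},{"jaw":1.0,"dx":0,"dy":0,"dz":0,"yaw":0.1},{"jaw":1.0,"dx":0,"dy":0,"dz":0,"yaw":0.11}]'

```text
clock: 15.1
tool_pos: [0.4963, 0.3952, 0.082]
eef_rot: [0.974, 0.225, 0.008, 0.001]
contact_force: [0.8, -0.6, -1.3]
opening: 0.379
```

Request:
play_rows --targets '[{"jaw":1.0,"dx":0,"dy":0,"dz":0,"yaw":0.11},{"jaw":1.0,"dx":0,"dy":0,"dz":0,"yaw":0.11},{"jaw":1.0,"dx":0,"dy":0,"dz":0,"yaw":0.11},{"jaw":1.0,"dx":0,"dy":0,"dz":0,"yaw":0.11},{"jaw":1.0,"dx":0,"dy":0,"dz":0,"yaw":0.11}]'

```text
clock: 15.6
tool_pos: [0.497, 0.3992, 0.0822]
eef_rot: [0.998, -0.06, 0.009, -0.002]
contact_force: [0.9, 0.2, -1.7]
opening: 0.377
```

```bash
python3 - <<'E'
from plan import *
st();to([.5246,.391,.030],-5.1);d=crop('side','d21.png',180,260,180,130,4);w=snap('wrist','w21.png');tilt(w)
hsv=cv2.cvtColor(w['frame'],cv2.COLOR_RGB2HSV)
E
```

```text
t 15.6 tcp [0.497  0.3992 0.0822] yawx -6.86 zax [ 0.0179  0.0037 -0.9998] F [ 0.9   0.17 -1.69] M [ 0.07  0.16 -0.02] op 0.377 q7 [-0.97  0.95  0.41  1.67 -0.57  0.62 -1.94]
now tcp [0.497  0.3992 0.0822] target tcp [0.4955 0.3948 0.0254] world [-0.0015 -0.0044 -0.0568] tool [-0.0019  0.0049  0.0568] yaw -0.031
slopes at target: x 0.99 y 2.07
face centre [0.5413 0.3969 0.099 ] slope deg x,y [0.98 2.5 ] n 16609
```

View pics/d21.png

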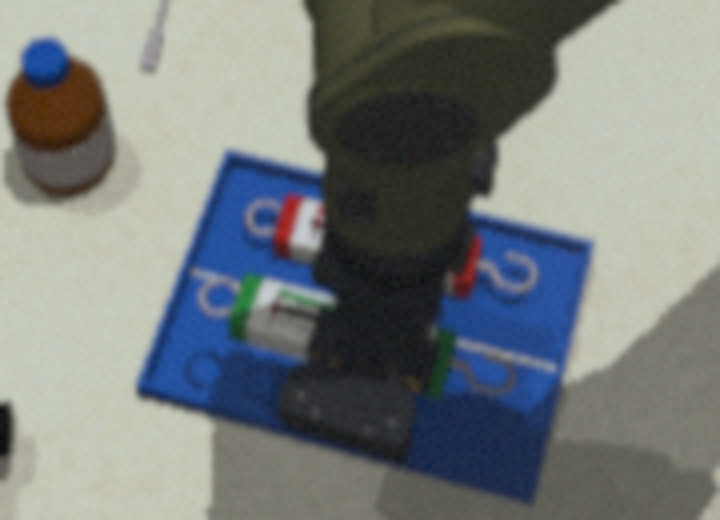

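View pics/w21.png

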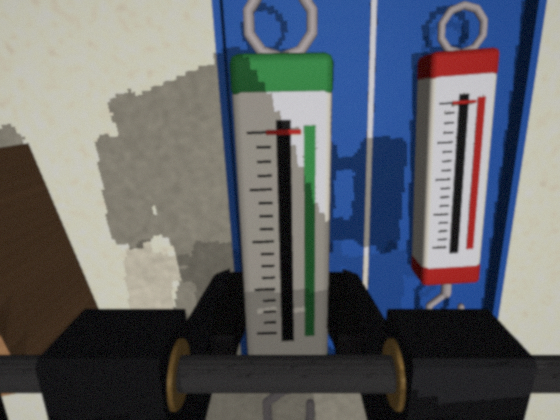

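```bash
python3 - <<'E'
from plan import *
w=snap('wrist')
for n,px,z in (('line',[(374,20),(368,240)],.0045),('wall out left top',[(217,10),(228,100)],.016),('wall out right top',[(545,10),(505,290)],.016)):
    print(n,[plane(w,*c,z)[:2].round(4).tolist() for c in px])
c=np.array([.5246,.391]);
side=snap('side')
f=side['frame'];
E
```

```text
line [[0.6132, 0.3379], [0.486, 0.3475]]
wall out left top [[0.6253, 0.4203], [0.5811, 0.4217]]
wall out right top [[0.6058, 0.2536], [0.4467, 0.2646]]
```

The wrist view puts the tray's centre line at y≈0.345 near x=0.52, against 0.348 from the side view. I'll aim the housing at (0.5235, 0.383) so the fingers clear the outer wall.

```bash
python3 - <<'E'
from plan import *
to([.5235,.383,.030],-4.7)
E
```

```text
now tcp [0.4968 0.3988 0.0821] target tcp [0.4944 0.3866 0.0254] world [-0.0025 -0.0123 -0.0567] tool [-0.0021  0.0127  0.0566] yaw -0.03
slopes at target: x 0.99 y 2.03
```

Request:
play_rows --targets '[{"jaw":1.0,"dx":-0.002,"dy":0.006,"dz":0,"yaw":-0.03},{"jaw":1.0,"dx":0,"dy":0.0065,"dz":0.01,"yaw":0},{"jaw":1.0,"dx":0,"dy":0,"dz":0.015,"yaw":0},{"jaw":1.0,"dx":0,"dy":0,"dz":0.015,"yaw":0},{"jaw":1.0,"dx":0,"dy":0,"dz":0.01,"yaw":0}]'

```text
clock: 16.3
tool_pos: [0.4957, 0.3874, 0.0291]
eef_rot: [0.999, -0.038, 0.01, -0.003]
contact_force: [-0.3, -0.5, -1.0]
opening: 0.378
```

```bash
python3 - <<'E'
from plan import *
st();to([.5235,.383,.016],-4.7);w=snap('wrist','w22.png');tilt(w)
for n,px,z in (('line',[(374,20),(368,240)],.0045),):
    print(n,[plane(w,*c,z)[:2].round(4).tolist() for c in px])
E
```

```text
t 16.3 tcp [0.4957 0.3874 0.0291] yawx -4.37 zax [ 0.0196  0.0057 -0.9998] F [-0.3  -0.55 -1.03] M [ 0.09  0.17 -0.02] op 0.378 q7 [-0.92  1.01  0.33  1.71 -0.59  0.5  -1.86]
now tcp [0.4957 0.3874 0.0291] target tcp [0.4944 0.3866 0.0114] world [-0.0014 -0.0008 -0.0178] tool [-0.0017  0.001   0.0177] yaw 0.006
slopes at target: x 1.08 y 2.19
face centre [0.5401 0.3875 0.0461] slope deg x,y [0.97 2.58] n 17433
line [[0.6053, 0.3423], [0.5077, 0.3459]]
```

View pics/w22.png

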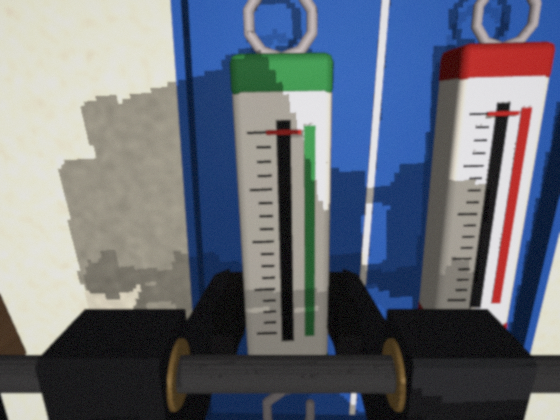

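The balance is over the free half, between the wall (190,150) and the white line (372,150). I'll lower it gently.

Request:
play_rows --targets '[{"jaw":1.0,"dx":-0.001,"dy":0.0005,"dz":0.004,"yaw":0},{"jaw":1.0,"dx":0,"dy":0,"dz":0.004,"yaw":0},{"jaw":1.0,"dx":0,"dy":0,"dz":0.003,"yaw":0},{"jaw":1.0,"dx":0,"dy":0,"dz":0.002,"yaw":0},{"jaw":1.0,"dx":0,"dy":0,"dz":0,"yaw":0}]'

```text
clock: 16.85
tool_pos: [0.4939, 0.3868, 0.013]
eef_rot: [0.999, -0.038, 0.008, -0.002]
contact_force: [-0.1, -0.0, 0.3]
opening: 0.378
```

```bash
python3 - <<'E'
from plan import *
st()
E
```

```text
t 16.85 tcp [0.4939 0.3868 0.013 ] yawx -4.33 zax [ 0.0169  0.004  -0.9998] F [-0.05 -0.04  0.31] M [-0.    0.35  0.02] op 0.378 q7 [-0.91  1.03  0.32  1.71 -0.6   0.48 -1.85]
```

Request:
play_rows --targets '[{"jaw":1.0,"dx":0,"dy":0,"dz":0.001,"yaw":0},{"jaw":1.0,"dx":0,"dy":0,"dz":0.001,"yaw":0},{"jaw":1.0,"dx":0,"dy":0,"dz":0,"yaw":0},{"jaw":1.0,"dx":0,"dy":0,"dz":0,"yaw":0},{"jaw":1.0,"dx":0,"dy":0,"dz":0,"yaw":0}]'

```text
clock: 17.35
tool_pos: [0.4947, 0.3874, 0.0134]
eef_rot: [0.999, -0.038, 0.009, -0.003]
contact_force: [0.3, -0.6, -1.6]
opening: 0.381
```

```bash
python3 - <<'E'
from plan import *
st();w=snap('wrist','w23.png');tilt(w)
E
```

```text
t 17.35 tcp [0.4947 0.3874 0.0134] yawx -4.32 zax [ 0.0188  0.0059 -0.9998] F [ 0.32 -0.57 -1.57] M [0.02 0.1  0.  ] op 0.381 q7 [-0.91  1.03  0.32  1.71 -0.6   0.48 -1.85]
face centre [0.5389 0.3875 0.0303] slope deg x,y [0.95 2.61] n 17598
```

Request:
play_rows --targets '[{"jaw":1.0,"dx":0,"dy":0,"dz":0.0015,"yaw":0},{"jaw":1.0,"dx":0,"dy":0,"dz":0.001,"yaw":0},{"jaw":1.0,"dx":0,"dy":0,"dz":0.001,"yaw":0},{"jaw":1.0,"dx":0,"dy":0,"dz":0,"yaw":0},{"jaw":1.0,"dx":0,"dy":0,"dz":0,"yaw":0}]'

```text
clock: 17.9
tool_pos: [0.4948, 0.3874, 0.0131]
eef_rot: [0.999, -0.038, 0.009, -0.004]
contact_force: [0.3, -0.5, -0.8]
opening: 0.38
```

```bash
python3 - <<'E'
from plan import *
st();w=snap('wrist','w23.png');tilt(w)
E
```

```text
t 17.9 tcp [0.4948 0.3874 0.0131] yawx -4.32 zax [ 0.0181  0.0072 -0.9998] F [ 0.28 -0.48 -0.81] M [ 0.02  0.17 -0.01] op 0.38 q7 [-0.91  1.03  0.31  1.71 -0.6   0.47 -1.85]
face centre [0.5388 0.3876 0.0299] slope deg x,y [0.81 2.63] n 17570
```

Request:
play_rows --targets '[{"jaw":1.0,"dx":0,"dy":0,"dz":0.002,"yaw":0},{"jaw":1.0,"dx":0,"dy":0,"dz":0.002,"yaw":0},{"jaw":1.0,"dx":0,"dy":0,"dz":0.002,"yaw":0},{"jaw":1.0,"dx":0,"dy":0,"dz":0.001,"yaw":0},{"jaw":1.0,"dx":0,"dy":0,"dz":0.001,"yaw":0}]'

```text
clock: 18.45
tool_pos: [0.495, 0.3874, 0.0128]
eef_rot: [0.999, -0.038, 0.008, -0.005]
contact_force: [-2.5, 0.3, 8.1]
opening: 0.378
```

```bash
python3 - <<'E'
from plan import *
st();w=snap('wrist','w24.png');tilt(w)
E
```

```text
t 18.45 tcp [0.495  0.3874 0.0128] yawx -4.32 zax [ 0.0165  0.0101 -0.9998] F [-2.51  0.31  8.07] M [-0.24  0.66 -0.  ] op 0.378 q7 [-0.91  1.03  0.31  1.71 -0.6   0.47 -1.84]
face centre [0.5388 0.3876 0.0293] slope deg x,y [0.32 2.8 ] n 17454
```

It is in contact. I'll ease the grip and open just enough.

Request:
play_rows --targets '[{"jaw":1.0,"dx":0,"dy":0,"dz":-0.0005,"yaw":0},{"jaw":0.61,"dx":0,"dy":0,"dz":0,"yaw":0},{"jaw":0.58,"dx":0,"dy":0,"dz":0,"yaw":0},{"jaw":0.55,"dx":0,"dy":0,"dz":0,"yaw":0},{"jaw":0.54,"dx":0,"dy":0,"dz":0,"yaw":0}]' --squeeze 4

```text
clock: 19.0
tool_pos: [0.4955, 0.3876, 0.0124]
eef_rot: [0.999, -0.038, 0.008, -0.005]
contact_force: [0.1, 0.0, 0.2]
opening: 0.458
```

```bash
python3 - <<'E'
from plan import *
st();w=snap('wrist','w25.png');tilt(w)
E
```

```text
t 19.0 tcp [0.4955 0.3876 0.0124] yawx -4.32 zax [ 0.0174  0.01   -0.9998] F [0.14 0.05 0.24] M [0.07 0.08 0.04] op 0.458 q7 [-0.91  1.03  0.31  1.71 -0.6   0.47 -1.84]
face centre [0.539  0.3877 0.0284] slope deg x,y [0.09 0.13] n 17375
```

View pics/w25.png

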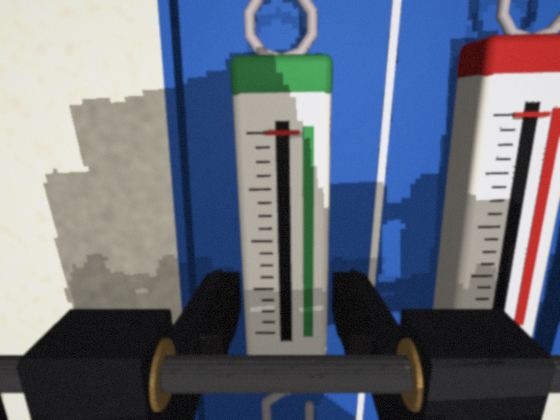

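The balance lies level on the tray floor (face at 28 mm, slopes about 0.1°) and the fingers are clear. I'll lift straight up.

Request:
play_rows --targets '[{"jaw":0.54,"dx":0,"dy":0,"dz":-0.006,"yaw":0},{"jaw":0.54,"dx":0,"dy":0,"dz":-0.012,"yaw":0},{"jaw":0.54,"dx":0,"dy":0,"dz":-0.025,"yaw":0},{"jaw":0.4,"dx":0,"dy":0,"dz":-0.03,"yaw":0},{"jaw":0.2,"dx":0,"dy":0.01,"dz":-0.03,"yaw":0}]'

```text
clock: 19.55
tool_pos: [0.4905, 0.3767, 0.1172]
eef_rot: [0.999, -0.037, 0.006, -0.004]
contact_force: [0.7, 0.5, 0.1]
opening: 0.616
```

Request:
play_rows --targets '[{"jaw":0.1,"dx":0.006,"dy":0.025,"dz":0,"yaw":0},{"jaw":0.0,"dx":0.01,"dy":0.035,"dz":0,"yaw":0},{"jaw":0.0,"dx":0.01,"dy":0.035,"dz":0,"yaw":0},{"jaw":0.0,"dx":0.01,"dy":0.035,"dz":0,"yaw":0},{"jaw":0.0,"dx":0.01,"dy":0.035,"dz":0,"yaw":0}]'

```text
clock: 20.05
tool_pos: [0.5282, 0.2126, 0.1262]
eef_rot: [0.999, -0.031, 0.012, -0.01]
contact_force: [0.1, 0.7, 0.7]
opening: 1.002
```

```bash
cat >> plan.py <<'E'
def tcp_to(t,yaw=None):
    p,M=tool();a=np.degrees(np.arctan2(M[1,0],M[0,0]))
    print('tcp',p.round(4),'yaw',a.round(2),'tool delta',(M.T@(np.array(t)-p)).round(4), 'yawcmd',None if yaw is None else np.radians(a-yaw).round(3))
E
python3 - <<'E'
from plan import *
st();d=crop('side','d26.png',180,260,180,130,4)
crop('scene','s26.png',230,150,100,75,8)
tcp_to([.57,0,.11],-7.1)
d=snap('scene');hsv=cv2.cvtColor(d['frame'],cv2.COLOR_RGB2HSV);P=cloud(d)
b=cv2.inRange(hsv,(8,90,60),(26,255,255));k=np.zeros_like(b);k[165:225,255:320]=1;b*=k
q=P[b>0];t=q[(q[:,2]>.029)&(q[:,2]<.036)];print(len(t),np.median(t,0),t.min(0),t.max(0),cv2.minEnclosingCircle((t[:,:2]*1000).astype(np.float32)))
E
```

```text
t 20.05 tcp [0.5282 0.2126 0.1262] yawx -3.55 zax [ 0.0253  0.02   -0.9995] F [0.1  0.71 0.69] M [ 0.06  0.09 -0.01] op 1.002 q7 [-0.65  0.8   0.33  1.88 -0.51  0.52 -1.61]
tcp [0.53   0.2062 0.1268] yaw -4.15 tool delta [0.0544 0.203  0.0147] yawcmd 0.051
97 [ 0.57422263 -0.00258462  0.03161187] [ 0.551728   -0.01986287  0.0290208 ] [0.58951679 0.01900255 0.03568002] ((570.7001342773438, -0.5570740103721619), 19.741750717163086)
```

View pics/d26.png

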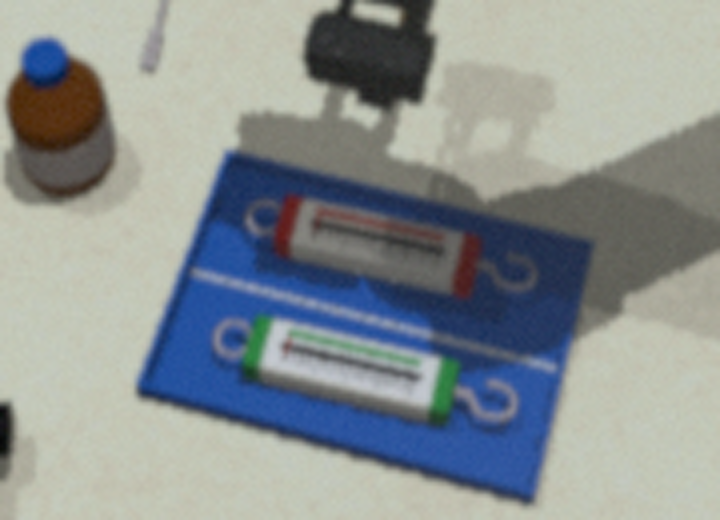

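View pics/s26.png

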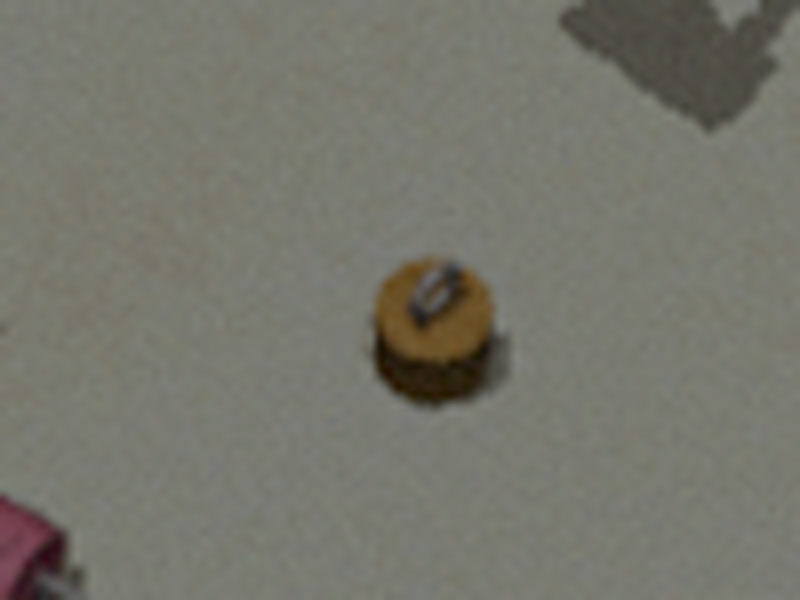

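The balance lies in the free half, parallel to the other one. The weight stands at (0.571, −0.001). I'll move over it.

Request:
play_rows --targets '[{"jaw":0.0,"dx":0.007,"dy":0.025,"dz":0,"yaw":0.0},{"jaw":0.0,"dx":0.007,"dy":0.025,"dz":0,"yaw":0},{"jaw":0.0,"dx":0.007,"dy":0.025,"dz":0,"yaw":0},{"jaw":0.0,"dx":0.007,"dy":0.025,"dz":0,"yaw":0},{"jaw":0.0,"dx":0.007,"dy":0.025,"dz":0,"yaw":0}]'

```text
clock: 20.7
tool_pos: [0.5563, 0.0929, 0.1268]
eef_rot: [0.999, -0.025, 0.013, -0.014]
contact_force: [0.3, -0.1, -0.6]
opening: 1.005
```

Request:
play_rows --targets '[{"jaw":0.0,"dx":0.007,"dy":0.025,"dz":0,"yaw":0.0},{"jaw":0.0,"dx":0.007,"dy":0.025,"dz":0,"yaw":0},{"jaw":0.0,"dx":0.004,"dy":0.012,"dz":0,"yaw":0},{"jaw":0.0,"dx":0.0,"dy":0.005,"dz":0,"yaw":0},{"jaw":0.0,"dx":0,"dy":0,"dz":0,"yaw":0}]'

```text
clock: 21.2
tool_pos: [0.5732, 0.026, 0.1277]
eef_rot: [0.999, -0.023, 0.015, -0.016]
contact_force: [0.2, 0.3, 0.7]
opening: 1.002
```

```bash
python3 - <<'E'
from plan import *
st();w=snap('wrist','w27.png');tcp_to([.5707,-.0006,.0165],-7.1)
hsv=cv2.cvtColor(w['frame'],cv2.COLOR_RGB2HSV);P=cloud(w)
b=cv2.inRange(hsv,(8,90,60),(26,255,255))>0
q=P[b];t=q[(q[:,2]>.028)&(q[:,2]<.037)];print(len(q),len(t),cv2.minEnclosingCircle((t[:,:2]*1000).astype(np.float32)) if len(t) else 0)
E
```

```text
t 21.2 tcp [0.5732 0.026  0.1277] yawx -2.72 zax [ 0.0306  0.0306 -0.9991] F [0.21 0.34 0.7 ] M [0.06 0.09 0.03] op 1.002 q7 [-0.26  0.79  0.26  1.86 -0.44  0.51 -1.32]
tcp [0.5732 0.0269 0.1277] yaw -2.65 tool delta [-0.0045  0.0312  0.1101] yawcmd 0.078
2194 1966 ((570.4476318359375, -0.30304476618766785), 19.595853805541992)
```

View pics/w27.png

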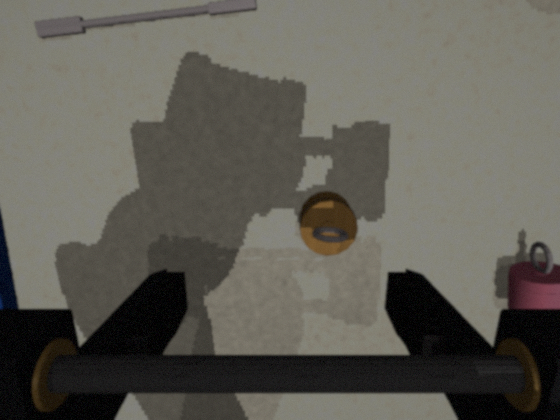

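The wrist camera agrees: the weight's centre is at (0.5705, −0.0003). I'll align and descend.

Request:
play_rows --targets '[{"jaw":0.0,"dx":-0.002,"dy":0.016,"dz":0,"yaw":0.04},{"jaw":0.0,"dx":-0.002,"dy":0.015,"dz":0.005,"yaw":0.03},{"jaw":0.0,"dx":0,"dy":0,"dz":0.015,"yaw":0},{"jaw":0.0,"dx":0.0,"dy":0,"dz":0.015,"yaw":0},{"jaw":0.0,"dx":0,"dy":0,"dz":0.005,"yaw":0}]'

```text
clock: 21.75
tool_pos: [0.5669, -0.0036, 0.0852]
eef_rot: [0.998, -0.061, 0.014, -0.017]
contact_force: [-0.6, 0.3, -0.4]
opening: 1.0
```

```bash
python3 - <<'E'
from plan import *
st();tcp_to([.5705,-.0004,.0165],-7.1)
E
```

```text
t 21.75 tcp [ 0.5669 -0.0036  0.0852] yawx -7.01 zax [ 0.0305  0.0316 -0.999 ] F [-0.6   0.26 -0.38] M [0.05 0.13 0.02] op 1.0 q7 [-0.18  0.85  0.21  1.9  -0.48  0.41 -1.29]
tcp [ 0.5669 -0.0036  0.0852] yaw -7.01 tool delta [ 0.0014 -0.0012  0.0689] yawcmd 0.002
```

Request:
play_rows --targets '[{"jaw":0.0,"dx":0.001,"dy":-0.001,"dz":0.015,"yaw":0},{"jaw":0.0,"dx":0,"dy":0,"dz":0.015,"yaw":0},{"jaw":0.0,"dx":0,"dy":0,"dz":0.015,"yaw":0},{"jaw":0.0,"dx":0.0,"dy":0,"dz":0.012,"yaw":0},{"jaw":0.0,"dx":0,"dy":0,"dz":0.005,"yaw":0}]'

```text
clock: 22.25
tool_pos: [0.5697, -0.002, 0.0189]
eef_rot: [0.998, -0.063, 0.014, -0.016]
contact_force: [-0.2, 0.1, -0.6]
opening: 1.003
```

```bash
python3 - <<'E'
from plan import *
st();tcp_to([.5705,-.0004,.0165],-7.1)
E
```

```text
t 22.25 tcp [ 0.5697 -0.002   0.0189] yawx -7.21 zax [ 0.0304  0.0311 -0.9991] F [-0.2   0.14 -0.55] M [0.08 0.12 0.02] op 1.003 q7 [-0.14  0.96  0.14  1.9  -0.52  0.29 -1.26]
tcp [ 0.5697 -0.002   0.0189] yaw -7.21 tool delta [ 0.0005 -0.0016  0.0024] yawcmd -0.002
```

Request:
play_rows --targets '[{"jaw":0.2,"dx":0,"dy":-0.0015,"dz":0.002,"yaw":0},{"jaw":0.45,"dx":0,"dy":0,"dz":0,"yaw":0},{"jaw":0.5,"dx":0,"dy":0,"dz":0,"yaw":0},{"jaw":0.53,"dx":0.0,"dy":0,"dz":0,"yaw":0},{"jaw":0.6,"dx":0,"dy":0,"dz":0,"yaw":0}]' --squeeze 25

```text
clock: 22.75
tool_pos: [0.5706, -0.0004, 0.0173]
eef_rot: [0.998, -0.063, 0.015, -0.016]
contact_force: [1.4, 0.7, -0.1]
opening: 0.569
```

Request:
play_rows --targets '[{"jaw":0.8,"dx":0,"dy":0,"dz":0,"yaw":0},{"jaw":1.0,"dx":0,"dy":0,"dz":0,"yaw":0},{"jaw":1.0,"dx":0,"dy":0,"dz":-0.006,"yaw":0},{"jaw":1.0,"dx":0.0,"dy":0,"dz":-0.01,"yaw":0},{"jaw":1.0,"dx":0,"dy":0,"dz":-0.015,"yaw":0}]' --squeeze 30

```text
clock: 23.25
tool_pos: [0.5676, -0.0011, 0.0486]
eef_rot: [0.998, -0.063, 0.013, -0.017]
contact_force: [0.0, -0.1, -2.7]
opening: 0.448
```

```bash
python3 - <<'E'
from plan import *
st();crop('scene','s28.png',230,150,100,75,8);w=snap('wrist','w28.png')
E
```

```text
t 23.25 tcp [ 0.5676 -0.0011  0.0486] yawx -7.21 zax [ 0.0271  0.0315 -0.9991] F [ 0.02 -0.05 -2.71] M [0.03 0.09 0.03] op 0.448 q7 [-0.16  0.91  0.17  1.9  -0.51  0.35 -1.28]
```

View pics/s28.png

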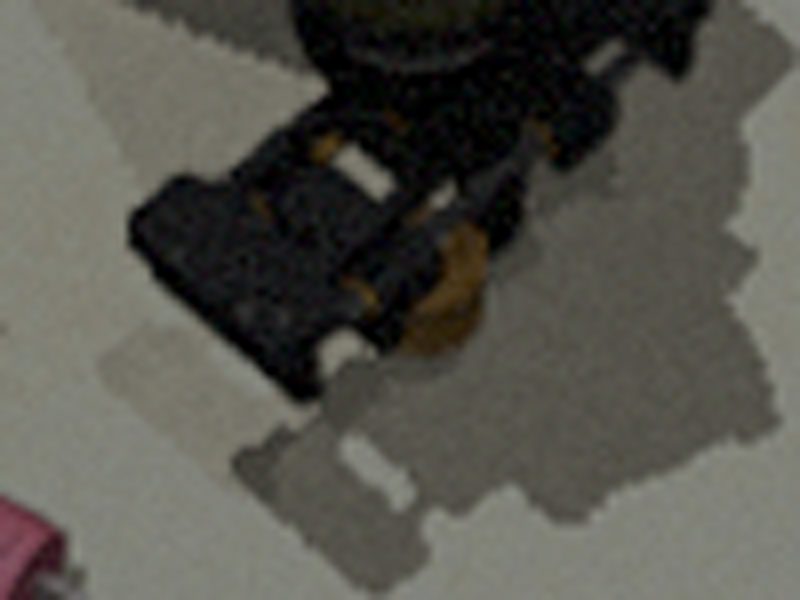

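View pics/w28.png

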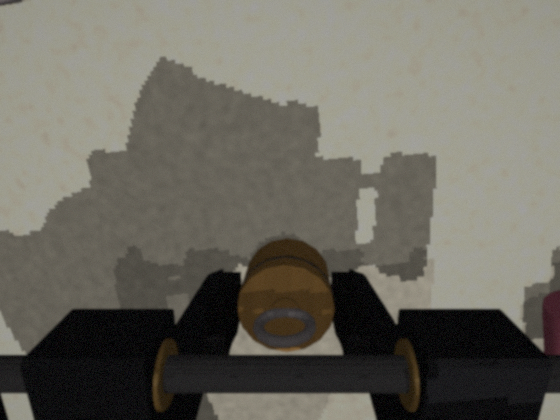

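The weight is held (39.4 mm opening, 2.7 N). I'll lift it and carry it slowly to the box.

Request:
play_rows --targets '[{"jaw":1.0,"dx":0,"dy":0,"dz":-0.015,"yaw":0},{"jaw":1.0,"dx":0,"dy":0,"dz":-0.015,"yaw":0},{"jaw":1.0,"dx":0,"dy":0,"dz":-0.015,"yaw":0},{"jaw":1.0,"dx":0,"dy":0.005,"dz":-0.015,"yaw":0},{"jaw":1.0,"dx":-0.001,"dy":0.015,"dz":-0.01,"yaw":0}]'

```text
clock: 23.85
tool_pos: [0.5631, -0.0206, 0.1226]
eef_rot: [0.998, -0.06, 0.015, -0.018]
contact_force: [-0.3, 0.1, -2.5]
opening: 0.444
```

Request:
play_rows --targets '[{"jaw":1.0,"dx":-0.001,"dy":0.02,"dz":0,"yaw":0},{"jaw":1.0,"dx":-0.001,"dy":0.02,"dz":0,"yaw":0},{"jaw":1.0,"dx":-0.001,"dy":0.02,"dz":0,"yaw":0},{"jaw":1.0,"dx":-0.001,"dy":0.02,"dz":0,"yaw":0},{"jaw":1.0,"dx":-0.001,"dy":0.02,"dz":0,"yaw":0}]'

```text
clock: 24.35
tool_pos: [0.5446, -0.1263, 0.1213]
eef_rot: [0.998, -0.06, 0.016, -0.017]
contact_force: [-0.5, -0.1, -2.2]
opening: 0.443
```

```bash
python3 - <<'E'
from plan import *
st();tcp_to([.507,-.344,.11],-7.1)
E
```

```text
t 24.35 tcp [ 0.5446 -0.1263  0.1213] yawx -6.91 zax [ 0.0342  0.0312 -0.9989] F [-0.49 -0.09 -2.21] M [0.01 0.15 0.01] op 0.443 q7 [ 0.04  0.78  0.21  1.91 -0.42  0.47 -1.13]
tcp [ 0.5446 -0.1263  0.1213] yaw -6.91 tool delta [-0.0114  0.2209  0.0033] yawcmd 0.003
```

Request:
play_rows --targets '[{"jaw":1.0,"dx":-0.001,"dy":0.02,"dz":0,"yaw":0},{"jaw":1.0,"dx":-0.001,"dy":0.02,"dz":0,"yaw":0},{"jaw":1.0,"dx":-0.001,"dy":0.02,"dz":0,"yaw":0},{"jaw":1.0,"dx":-0.001,"dy":0.02,"dz":0,"yaw":0},{"jaw":1.0,"dx":-0.001,"dy":0.02,"dz":0,"yaw":0}]'

```text
clock: 24.85
tool_pos: [0.5221, -0.235, 0.1179]
eef_rot: [0.998, -0.063, 0.015, -0.015]
contact_force: [0.2, -0.8, -3.4]
opening: 0.444
```

Request:
play_rows --targets '[{"jaw":1.0,"dx":-0.001,"dy":0.02,"dz":0,"yaw":0},{"jaw":1.0,"dx":-0.001,"dy":0.02,"dz":0,"yaw":0},{"jaw":1.0,"dx":-0.001,"dy":0.02,"dz":0,"yaw":0},{"jaw":1.0,"dx":-0.001,"dy":0.02,"dz":0,"yaw":0},{"jaw":1.0,"dx":0,"dy":0.01,"dz":0,"yaw":0}]'

```text
clock: 25.35
tool_pos: [0.4993, -0.3348, 0.1148]
eef_rot: [0.998, -0.067, 0.013, -0.013]
contact_force: [-0.2, -0.3, -3.4]
opening: 0.445
```

```bash
python3 - <<'E'
from plan import *
st();tcp_to([.507,-.344,.11],-7.1);w=snap('wrist','w29.png');crop('scene','s29.png',130,210,130,120,5)
E
```

```text
t 25.35 tcp [ 0.4993 -0.3348  0.1148] yawx -7.71 zax [ 0.0278  0.0245 -0.9993] F [-0.17 -0.33 -3.44] M [-0.03  0.11 -0.02] op 0.445 q7 [ 0.43  0.83  0.19  1.76 -0.33  0.57 -0.87]
tcp [ 0.4993 -0.3348  0.1148] yaw -7.71 tool delta [0.0088 0.0082 0.0048] yawcmd -0.011
```

View pics/w29.png

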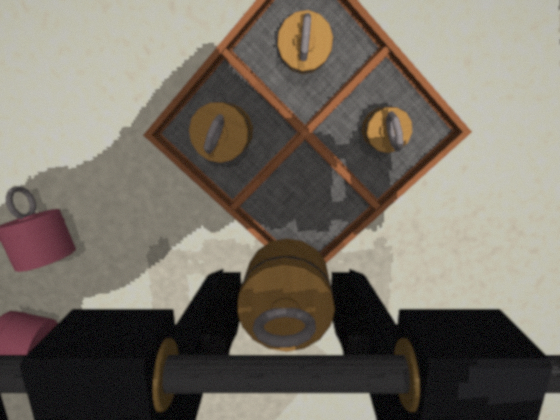

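View pics/s29.png

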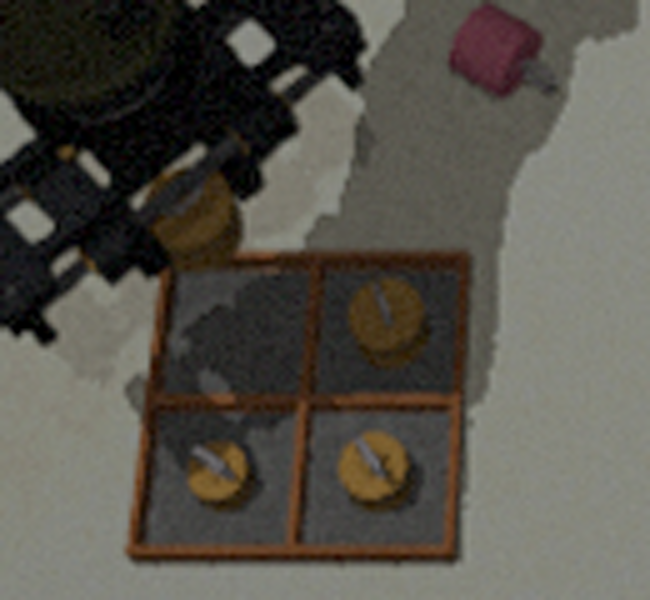

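```bash
python3 - <<'E'
from plan import *
w=snap('wrist')
for n,c in dict(cross=(308,129),L=(149,133),Rr=(467,130),lm=(233,207),rm=(380,207)).items(): print(n,plane(w,*c,.014).round(4))
a=plane(w,233,207,.014);b=plane(w,380,207,.014);print((a+b)/2,(plane(w,149,133,.014)+plane(w,467,130,.014))/2)
# weight in tool: body top circle
P=cloud(w);hsv=cv2.cvtColor(w['frame'],cv2.COLOR_RGB2HSV);m=cv2.inRange(hsv,(8,90,40),(26,255,255))>0;m[:235]=0;m[355:]=0;m[:,:236]=0;m[:,334:]=0
q=P[m];print(len(q),np.percentile(q[:,2],[5,50,95]),np.median(q,0))
p,M=tool();t=(q-p)@M;print('tool frame',np.percentile(t,[2,50,98],axis=0).round(4))
E
```

```text
cross [ 0.5616 -0.3543  0.014 ]
L [ 0.573 -0.25   0.014]
Rr [ 0.5474 -0.4556  0.014 ]
lm [ 0.516  -0.2964  0.014 ]
rm [ 0.5031 -0.3972  0.014 ]
[ 0.50955324 -0.34682649  0.014     ] [ 0.56020115 -0.35278603  0.014     ]
7262 [0.09949352 0.12910957 0.13063927] [ 0.5070233  -0.33604047  0.12910957]
tool frame [[-0.0239 -0.0158 -0.0168]
 [ 0.0074  0.0028 -0.0144]
 [ 0.0185  0.0307  0.1012]]
```

```bash
python3 - <<'E'
from plan import *
tcp_to([.5088,-.346,.05],-7.1)
E
```

```text
tcp [ 0.5005 -0.3319  0.1147] yaw -7.6 tool delta [0.0085 0.0149 0.0645] yawcmd -0.009
```

Request:
play_rows --targets '[{"jaw":1.0,"dx":0.004,"dy":0.008,"dz":0,"yaw":0},{"jaw":1.0,"dx":0.0045,"dy":0.007,"dz":0.01,"yaw":0},{"jaw":1.0,"dx":0,"dy":0,"dz":0.015,"yaw":0},{"jaw":1.0,"dx":0,"dy":0,"dz":0.015,"yaw":0},{"jaw":1.0,"dx":0,"dy":0,"dz":0.01,"yaw":0}]'

```text
clock: 26.0
tool_pos: [0.5119, -0.3427, 0.0609]
eef_rot: [0.998, -0.063, 0.014, -0.016]
contact_force: [-0.5, -0.6, -3.6]
opening: 0.443
```

```bash
python3 - <<'E'
from plan import *
st();tcp_to([.5088,-.346,.0213],-7.1);w=snap('wrist','w30.png');crop('scene','s30.png',130,210,130,120,5)
E
```

```text
t 26.0 tcp [ 0.5119 -0.3427  0.0609] yawx -7.22 zax [ 0.0303  0.0301 -0.9991] F [-0.52 -0.57 -3.63] M [0.05 0.18 0.03] op 0.443 q7 [ 0.45  0.93  0.15  1.73 -0.34  0.5  -0.85]
tcp [ 0.5119 -0.3427  0.0609] yaw -7.22 tool delta [-0.0037  0.005   0.0394] yawcmd -0.002
```

View pics/w30.png

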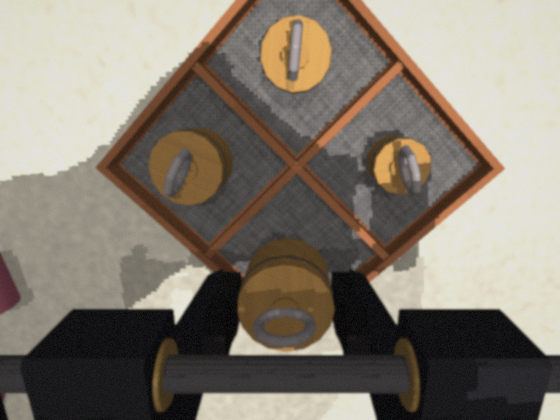

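View pics/s30.png

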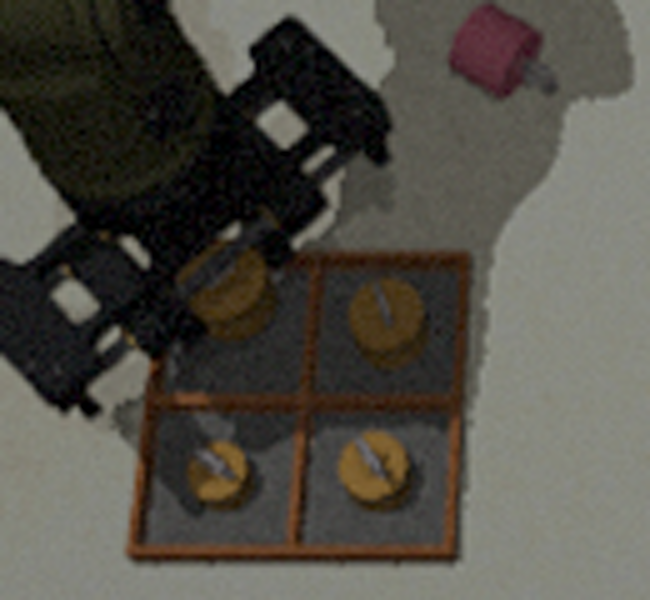

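```bash
python3 - <<'E'
from plan import *
w=snap('wrist')
a=plane(w,209,247,.014);b=plane(w,386,257,.014);print(a,b,(a+b)/2,plane(w,296,167,.014))
L=plane(w,100,167,.014);Q=plane(w,500,168,.014);print((L+Q)/2)
E
```

```text
[ 0.5189381  -0.29753918  0.014     ] [ 0.5019062  -0.39562314  0.014     ] [ 0.51042215 -0.34658116  0.014     ] [ 0.55805613 -0.35159494  0.014     ]
[ 0.55778098 -0.35171894  0.014     ]
```

Request:
play_rows --targets '[{"jaw":1.0,"dx":-0.002,"dy":0.003,"dz":0.006,"yaw":0},{"jaw":1.0,"dx":-0.0015,"dy":0.002,"dz":0.01,"yaw":0},{"jaw":1.0,"dx":0,"dy":0,"dz":0.01,"yaw":0},{"jaw":1.0,"dx":0,"dy":0,"dz":0.006,"yaw":0},{"jaw":1.0,"dx":0,"dy":0,"dz":0.002,"yaw":0}]'

```text
clock: 26.65
tool_pos: [0.5088, -0.3477, 0.0259]
eef_rot: [0.998, -0.063, 0.015, -0.015]
contact_force: [-0.1, -0.4, -2.9]
opening: 0.447
```

```bash
python3 - <<'E'
from plan import *
st();tcp_to([.5088,-.3455,.0213],-7.1)
E
```

```text
t 26.65 tcp [ 0.5088 -0.3477  0.0259] yawx -7.28 zax [ 0.0317  0.0282 -0.9991] F [-0.11 -0.42 -2.87] M [ 0.05  0.09 -0.01] op 0.447 q7 [ 0.47  0.98  0.13  1.74 -0.35  0.44 -0.83]
tcp [ 0.5088 -0.3477  0.0259] yaw -7.28 tool delta [-0.0004 -0.0021  0.0047] yawcmd -0.003
```

Request:
play_rows --targets '[{"jaw":1.0,"dx":0,"dy":-0.001,"dz":0.0015,"yaw":0},{"jaw":1.0,"dx":0,"dy":-0.001,"dz":0.0015,"yaw":0},{"jaw":1.0,"dx":0,"dy":0,"dz":0.0015,"yaw":0},{"jaw":1.0,"dx":0,"dy":0,"dz":0.001,"yaw":0},{"jaw":1.0,"dx":0,"dy":0,"dz":0.0,"yaw":0}]'

```text
clock: 27.15
tool_pos: [0.5095, -0.3454, 0.0222]
eef_rot: [0.998, -0.063, 0.015, -0.015]
contact_force: [0.0, -0.7, -3.7]
opening: 0.443
```

```bash
python3 - <<'E'
from plan import *
st();tcp_to([.5088,-.3455,.0213],-7.1)
E
```

```text
t 27.15 tcp [ 0.5095 -0.3454  0.0222] yawx -7.26 zax [ 0.0326  0.0282 -0.9991] F [ 0.02 -0.66 -3.67] M [0.03 0.12 0.03] op 0.443 q7 [ 0.47  0.99  0.13  1.74 -0.36  0.43 -0.83]
tcp [ 0.5095 -0.3454  0.0222] yaw -7.26 tool delta [-0.0007  0.0002  0.0009] yawcmd -0.003
```

Request:
play_rows --targets '[{"jaw":1.0,"dx":0,"dy":0,"dz":0.0015,"yaw":0},{"jaw":1.0,"dx":0,"dy":0,"dz":0.0015,"yaw":0},{"jaw":1.0,"dx":0,"dy":0,"dz":0.0015,"yaw":0},{"jaw":1.0,"dx":0,"dy":0,"dz":0.001,"yaw":0},{"jaw":1.0,"dx":0,"dy":0,"dz":0.0,"yaw":0}]'

```text
clock: 27.65
tool_pos: [0.51, -0.3457, 0.022]
eef_rot: [0.998, -0.063, 0.017, -0.015]
contact_force: [0.4, -0.7, -3.5]
opening: 0.443
```

```bash
python3 - <<'E'
from plan import *
st()
E
```

```text
t 27.65 tcp [ 0.51   -0.3457  0.022 ] yawx -7.28 zax [ 0.035   0.0277 -0.999 ] F [ 0.35 -0.66 -3.54] M [ 0.05  0.12 -0.04] op 0.443 q7 [ 0.47  0.99  0.12  1.74 -0.36  0.43 -0.83]
```

Request:
play_rows --targets '[{"jaw":1.0,"dx":0,"dy":0,"dz":0.002,"yaw":0},{"jaw":1.0,"dx":0,"dy":0,"dz":0.002,"yaw":0},{"jaw":1.0,"dx":0,"dy":0,"dz":0.002,"yaw":0},{"jaw":1.0,"dx":0,"dy":0,"dz":0.001,"yaw":0},{"jaw":1.0,"dx":0,"dy":0,"dz":0.001,"yaw":0}]'

```text
clock: 28.15
tool_pos: [0.5103, -0.3458, 0.0217]
eef_rot: [0.998, -0.063, 0.018, -0.015]
contact_force: [-1.7, 1.5, 9.2]
opening: 0.446
```

```bash
python3 - <<'E'
from plan import *
st()
E
```

```text
t 28.15 tcp [ 0.5103 -0.3458  0.0217] yawx -7.3 zax [ 0.0372  0.0284 -0.9989] F [-1.68  1.54  9.19] M [0.38 0.65 0.04] op 0.446 q7 [ 0.48  0.99  0.12  1.74 -0.36  0.43 -0.83]
```

The weight is on the floor of the compartment. I'll release gently.

Request:
play_rows --targets '[{"jaw":1.0,"dx":0,"dy":0,"dz":-0.0005,"yaw":0},{"jaw":0.545,"dx":0,"dy":0,"dz":0,"yaw":0},{"jaw":0.52,"dx":0,"dy":0,"dz":0,"yaw":0},{"jaw":0.48,"dx":0,"dy":0,"dz":0,"yaw":0},{"jaw":0.45,"dx":0,"dy":0,"dz":0,"yaw":0}]' --squeeze 4

```text
clock: 28.65
tool_pos: [0.5115, -0.3463, 0.0215]
eef_rot: [0.998, -0.063, 0.019, -0.015]
contact_force: [-0.2, -0.8, -0.2]
opening: 0.541
```

```bash
python3 - <<'E'
from plan import *
st();snap('wrist','w31.png')
E
```

```text
t 28.65 tcp [ 0.5115 -0.3463  0.0215] yawx -7.28 zax [ 0.0389  0.0271 -0.9989] F [-0.16 -0.85 -0.23] M [0.01 0.1  0.02] op 0.541 q7 [ 0.48  0.99  0.12  1.74 -0.36  0.42 -0.83]
```

View pics/w31.png

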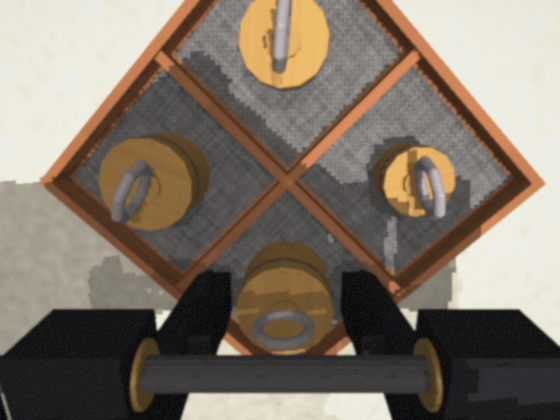

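Request:
play_rows --targets '[{"jaw":0.42,"dx":0,"dy":0,"dz":-0.006,"yaw":0},{"jaw":0.4,"dx":0,"dy":0,"dz":-0.012,"yaw":0},{"jaw":0.4,"dx":0,"dy":0,"dz":-0.02,"yaw":0},{"jaw":0.4,"dx":0,"dy":0,"dz":-0.03,"yaw":0},{"jaw":0.4,"dx":0,"dy":0,"dz":-0.03,"yaw":0}]'

```text
clock: 29.2
tool_pos: [0.5057, -0.3476, 0.1215]
eef_rot: [0.998, -0.063, 0.016, -0.017]
contact_force: [0.8, -0.1, -0.7]
opening: 0.597
```

Request:
play_rows --targets '[{"jaw":0.4,"dx":0,"dy":-0.02,"dz":-0.02,"yaw":0},{"jaw":0.4,"dx":0,"dy":-0.03,"dz":-0.01,"yaw":0},{"jaw":0.4,"dx":0,"dy":-0.03,"dz":0,"yaw":0},{"jaw":0.4,"dx":0,"dy":-0.03,"dz":0,"yaw":0},{"jaw":0.4,"dx":0,"dy":-0.02,"dz":0,"yaw":0}]'

```text
clock: 29.7
tool_pos: [0.5237, -0.2239, 0.1682]
eef_rot: [0.997, -0.068, 0.024, -0.011]
contact_force: [0.5, -0.1, 0.4]
opening: 0.599
```

Request:
play_rows --targets '[{"jaw":0.4,"dx":0,"dy":0,"dz":0,"yaw":0},{"jaw":0.4,"dx":0,"dy":0,"dz":0,"yaw":0},{"jaw":0.4,"dx":0,"dy":0,"dz":0,"yaw":0},{"jaw":0.4,"dx":0,"dy":0,"dz":0,"yaw":0},{"jaw":0.4,"dx":0,"dy":0,"dz":0,"yaw":0}]'

```text
clock: 30.2
tool_pos: [0.5239, -0.2255, 0.1708]
eef_rot: [0.997, -0.068, 0.025, -0.01]
contact_force: [0.0, -0.7, 0.3]
opening: 0.602
```

```bash
python3 - <<'E'
from plan import *
st();d=snap('scene','s32.png');im=cv2.imread('pics/s32.png');cv2.imwrite('pics/s32c.png',cv2.resize(im[230:350,130:260],None,fx=4,fy=4,interpolation=2))
snap('side','d32.png')
hsv=cv2.cvtColor(d['frame'],cv2.COLOR_RGB2HSV);P=cloud(d)
b=cv2.inRange(hsv,(8,90,60),(26,255,255));k=np.zeros_like(b);k[255:292,155:195]=1;b*=k
q=P[b>0];t=q[(q[:,2]>.032)&(q[:,2]<.041)];print(len(t),cv2.minEnclosingCircle((t[:,:2]*1000).astype(np.float32)),np.median(t,0))
E
```

```text
t 30.2 tcp [ 0.5239 -0.2255  0.1708] yawx -7.84 zax [ 0.0518  0.0173 -0.9985] F [ 0.04 -0.66  0.29] M [0.04 0.12 0.04] op 0.602 q7 [ 0.21  0.71  0.23  1.85 -0.35  0.58 -1.03]
156 ((509.91796875, -345.2870178222656), 20.131444931030273) [ 0.51361151 -0.34686029  0.03514488]
```

View pics/s32c.png

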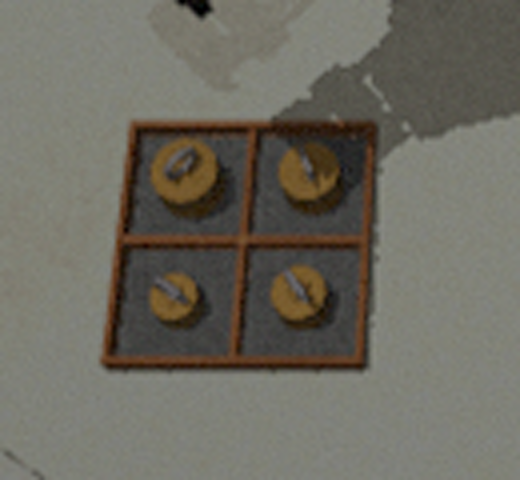

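View pics/d32.png

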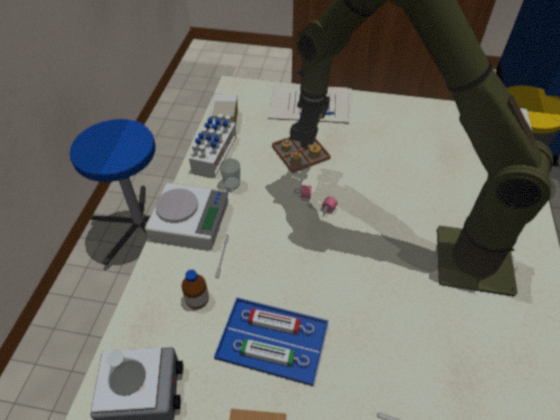

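View pics/s32.png

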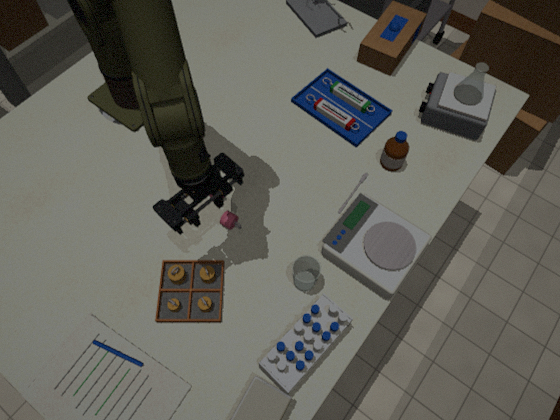

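The weight stands upright in the free compartment at (0.510, −0.345), top at about 35 mm. The balance lies face up in the tray's free half and everything else looks untouched. The arm is clear, so I'll hand in.

```bash
python3 - <<'E'
from plan import *
print(r.finish_job())
E
```

```text
the job is handed in; nothing more can be done
None
```

The job is handed in at about 30 s of the 72 s allowed. The weight is unhooked and stands in the empty compartment of the box, and the balance lies face up in the free half of the tray.

**What I did:**
- **Lift:** I gripped the green-ended balance 30 mm towards the hook from mid-housing. It stayed almost level (1.7° tilt), the weight hung clear by about 28 mm, and I stood it on open bench near (0.575, 0.0).
- **Unhooking:** I turned the balance to lead the hook round inside the eye and out sideways past its tip. The arm could not tilt the tool, so the balance stayed level throughout.
- **Placing:** I set both items down slowly, lowering each until it touched and then easing the grip.

**Last checks:**
- **Balance:** it lay level on the tray floor, with its face at 28 mm and slopes of about 0.1°. I aimed it at (0.5235, 0.383), 4–8 mm towards the tray's centre line, so the fingers would clear the outer wall.
- **Weight:** it stands upright at (0.510, −0.345), within about 2 mm of the compartment's middle. Its top reads 35 mm; 36 mm is expected.
- **Everything else:** the bystanders and the pink look-alikes looked unmoved in the final pictures.

**What went wrong or disagreed:**
- **Pushed weight:** my first way out, at about 80°, pressed the housing's end against the weight's body and pushed it about 4 mm along the bench. It stayed upright. I backed off and came out at about 50°.
- **Cameras:** they differed by 3–7 mm on the tray's centre and about 4 mm on the compartment, so I aimed between the readings.
- **Force:** both items were pressed down with about 8–9 N at contact before release.

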